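# Load two glass plates into the darkroom storage cassette

## Task

Two dried glass photographic plates, a wide one and a narrow one, lie on the wooden draining blocks. Slide each one flat into the empty slot of the storage cassette that fits its width (the wide plate in the upper of the two wide slots, the narrow plate in the upper of the two narrow slots), fully home against the back stops. Keep the glass off the bench top, and leave the two plates already stored and the other things around where they are.

Things in the scene. Friction and masses are not known exactly. Their poses are not given: they have to be found in the camera images.
- rack: Fixed aluminium cassette of four horizontal slots, one above the other. Origin: centre of its underside; x points into the slots, z up. Slot floors at z = 10, 30 (wide), 50, 70 mm (narrow); each 12 mm high inside. Back stops of all at x = +50 mm. Top at z = 92 mm. Outer walls: wide part y = +-40.5 mm, narrow part above z = 50 mm y = +-30.5 mm. Its height, place and yaw differ each time.
- slot2_mouth (a point): Middle of the floor, at the open mouth, of slot 2 (the upper wide slot, EMPTY, for the wide plate): x = -35, z = 30 mm in the rack's frame; axes as the rack's. 71 mm wide between walls, 12 mm high, 85 mm deep to the back stops: a plate that is home sticks 5 mm out of the mouth, its centre then at x = +5, z = 32 mm in the rack's frame.
- slot4_mouth (a point): Middle of the floor, at the open mouth, of slot 4 (the upper narrow slot, EMPTY, for the narrow plate): x = -15, z = 70 mm in the rack's frame, 20 mm farther back than slot 2's mouth; axes as the rack's. 51 mm wide, 12 mm high, 65 mm deep: a plate that is home sticks 5 mm out, its centre then at x = +15, z = 72 mm in the rack's frame.
- stand: Fixed stand that carries the cassette 40 to 80 mm above the bench. Origin on the bench under the rack's origin, same axes. Base plate 12 mm high, x = -70 to +90 mm, y = +-85 mm. Two columns 12 mm thick at x = +35, y = +-58 mm, up to 125 mm above the bench, with black clamps on the cassette's sides.
- wide_plate_mid (a point): Centre of the wide glass plate to store: 90 mm long, 65 mm wide, 4 mm thick, 58 g, clear glass edge with dark emulsion. It lies centred on a fixed wooden block (40 mm along it, 26 across, 40 high; foot 70 x 60 x 4 mm), so its long edges overhang. Origin half-way through the thickness; x along its length, y across its width, z up; both ends are alike.
- narrow_plate_mid (a point): Centre of the narrow glass plate to store: 70 mm long, 45 mm wide, 4 mm thick, 32 g, same glass. It lies on a second draining block of the same size; which block carries which plate changes. Origin half-way through the thickness; x along its length, y across its width, z up; both ends are alike.
- wide_plate: The wide plate itself; origin at the centre of its underside.
- narrow_plate: The narrow plate itself; origin at the centre of its underside.
- stored_wide_mid (a point): Centre of a wide plate (90 x 65 x 4 mm) already stored in slot 1; loose, leave it there.
- stored_narrow_mid (a point): Centre of a narrow plate (70 x 45 x 4 mm) already stored in slot 3; loose, leave it there.
- bottle: Amber bottle, 68 mm across, 170 mm high; bystander. Origin under its centre.
- beaker: Clear plastic beaker, 72 mm across, 100 mm high; bystander. Origin under its centre.
- loupe: Black focusing loupe, 42 mm across, 50 mm high; bystander. Origin under its centre.
- brush: Dusting brush, 170 mm long, lying on the bench; bystander. Origin under its middle.
- tin: Small white jar, 54 mm across, 60 mm high; bystander. Origin under its centre.
There are look-alikes about, which are no part of the job. What is shaped like the wide_plate but green is not meant.

How it is judged:
By the outcome, as a careful person would: the job done as asked, in the order asked, and still so for the second after the job is handed in, with the robot touching nothing.
It also fails if it takes over 72 s, if anything falls off the work surface, if the arm or the gripper's body presses on something with over 40 N, if the wrist force passes 120 N, or if a joint passes its speed limit or range.

## Robot

A 6-joint arm with a two-finger parallel gripper is mounted at the origin on the work surface. World frame = base frame: x ahead of the robot, y to its left, z up, the work surface at z = 0. Lengths are in m, angles in degrees, forces in N, time in s.
With the tool pointing down it reaches from about 0.4 to 0.825 m from the base axis. Payload 7 kg.
Tool frame: the origin (TCP) lies midway between the tips of the shut fingers; the grasp point (between the pads) lies 19 mm behind it (r.grip_point_offset is the z of the grasp point in the tool frame, in m); z points along the fingers, y is the line along which they close (so a half turn about z gives the same grasp; the last joint's range is limited). The gripper opens to 88 mm and grips with 3 to 60 N. Pads are 19 mm wide; open, the fingers measure 130 mm over their backs; the gripper's body (78 mm by 193 mm) begins 47 mm behind the grasp point.
Start: joints at [-54.425, 20.546, 0.682, 0, -70.136, -16.507], TCP at [0.22, -0.638, 0.227] pointing down, gripper open.
Joint ranges: [-176.03, 176.03], [-82.01, 121.73], [-58.28, 71.71], [-173.87, 95.51], [-174.79, -0.11], [-173.66, 173.66]. Speed limits (degrees/s): [136.94, 136.94, 172.46, 180, 180, 180].

## Interface

Orientations are given as [roll, pitch, yaw] about the fixed x, y, z axes, in that order (R = Rz(yaw) Ry(pitch) Rx(roll)).
In Python, from plant import r, viewer, recognise, outline_of, pinpoint gives the robot as it stands.
- The arm moves only by the tool move_arm, never from a script. Its argument "targets" is a list of rows, each a list of 2 entries, a list of its own where there are three numbers: the shift along the tool's x, y, z in cm, then the turn, a rotation vector about the tool's x, y, z in rad. A call has 1 to 5 rows; each row is the pose to reach, as a shift and turn from the pose commanded when the call began, along the tool's axes at that moment; what a row does not reach only later rows make up. A row lasts 1/8 s, in which the tool goes at most 62.5 mm and 10.7 degrees, less where a joint would pass 70% of its speed; a pose out of reach is approached as far as the arm can. A call with a gripper value outside its range is refused whole. "jaw" is the finger opening in cm, from 0 to 8.76, set as the call begins (left out, the last holds). The fingers move at their own pace and stop on an object; "squeeze" is the grip in N (left out, the last holds). Time passes only in rows, so rows that repeat a pose let the fingers close. It gives the time, the measured TCP pose, the force, the opening and the grip force at its end, in the units of the state.
- r.get_state(): the state, without advancing time (a new reading comes with each control period).
- viewer.capture(name): name is "scene" or "top" or "wrist"; returns a dict with "image" (480x640x3 uint8, blue, green, red), "intrinsics" (3x3 intrinsics, pixels), "camera_from_world" (4x4, takes a point from world to camera coordinates). Camera axes: x right, y up, looking along -z (the intrinsics and any distortion apply to the point x, -y, -z); pixel columns grow to the right and rows downward; lengths in m; the calibration is good to about 2 mm. A picture is of the moment at which its call begins. There is no depth.
- r.close_job(): hands the job in; it is judged then, once.
Trained networks look in the newest picture that a camera, given by its name, has taken for a name from the list of things; names that differ only in an ending like _2 or _b are one class to them, and where a whole thing is asked for, a point or a joint stands for the part that bears it (a point fixed in the world has none). Each returns a list of dicts, best first, with "score" (0 to 1); they miss things now and then, are a little off and sometimes report something else, mostly with a low value. They report only what shows in the picture. A call takes as long as a camera call. They do not tell look-alikes from the thing itself.
- recognise(label, camera): "box" ([left, top, right, bottom] in pixels, round what is visible of it).
- outline_of(label, camera): "mask" (480x640 bool, what is visible of it) and "box" ([left, top, right, bottom] in pixels, round what is visible of it).
- pinpoint(label, camera): "location" ([row, column] in pixels: a listed point, or the origin of a listed thing).
The state is a dict: "time_s": time; "joints": joint angles; "qd": joint speeds; "joint_torque": joint torques, N m; "tcp_pos": TCP position; "eef_rot": TCP orientation; "contact_force": force on the tool from outside, world axes, zero at the start; "moment": the same for the moment, N m; "gripper_width": finger opening in m; "gripper_force": force on a finger pad.
Only numpy, scipy, OpenCV 4.12 (cv2) and the standard library are available. Lean on these libraries where they do the work, as an engineer would, in place of code of your own. Each camera call takes 0.05 s, during which the arm holds its last target. There are 200 camera calls.

## Working session

There is one attempt and no reset: what is moved stays moved. The work goes in short steps, Python scripts to look and compute and a tool call to move; the robot and the scene stay as the last step left them, time stands still between calls to the robot, and variables do not carry over. Pictures are saved under pics/ and viewed, at most 10 in all, crops included, and the job is handed in when it is done.

Besides the shell and the picture viewer there is one more tool, called as name(argument=value, ...) on one line, values as JSON. move_arm: Moves the arm, as the interface text tells. Its arguments: {"type":"object","properties":{"targets":{"type":"array","items":{"type":"array"}},"jaw":{"type":"number"},"squeeze":{"type":"number"}},"required":["targets"]}

```bash
ls; mkdir -p pics
cat > a.py <<'E'
from plant import r, viewer, recognise, outline_of, pinpoint
import cv2,numpy as np
L=["slot2_mouth","slot4_mouth","wide_plate_mid","narrow_plate_mid","stored_wide_mid","stored_narrow_mid","rack","stand","bottle","beaker","loupe","brush","tin"]
ims=[]
for c in ["scene","top"]:
    d=viewer.capture(c); ims.append(d["image"]); cv2.imwrite(f"pics/{c}0.png",d["image"])
    np.savez(f"{c}0.npz",K=d["intrinsics"],T=d["camera_from_world"])
    print(c,np.round(d["intrinsics"],1).tolist(),np.round(d["camera_from_world"],3).tolist(), [k for k in d])
    for l in L:
        print(l,[(round(float(q["score"]),2),np.round(q["location"],1).tolist()) for q in pinpoint(l,c)[:3]])
print(r.get_state())
E
python3 a.py
```

```text
pics
scene [[552.0, 0.0, 324.2], [0.0, 552.0, 237.3], [0.0, 0.0, 1.0]] [[-0.232, 0.973, 0.004, 0.117], [-0.741, -0.179, 0.647, 0.312], [0.63, 0.147, 0.763, -1.643], [0.0, 0.0, 0.0, 1.0]] ['image', 'intrinsics', 'camera_from_world']
slot2_mouth [(0.76, [262.4, 325.5])]
slot4_mouth [(0.74, [265.1, 326.8]), (0.6, [300.9, 150.0])]
wide_plate_mid [(0.95, [237.4, 249.6]), (0.74, [221.4, 197.0]), (0.66, [198.0, 158.0])]
narrow_plate_mid [(0.61, [256.4, 440.4])]
stored_wide_mid [(0.55, [281.3, 327.0])]
stored_narrow_mid [(0.57, [277.4, 329.1])]
rack [(0.84, [288.6, 323.6])]
stand [(0.59, [294.6, 325.8])]
bottle [(0.58, [327.8, 511.7])]
beaker [(0.66, [300.8, 151.6])]
loupe [(0.73, [325.4, 426.1]), (0.15, [219.2, 200.3])]
brush [(0.94, [265.5, 163.4]), (0.43, [278.1, 324.9])]
tin [(0.76, [381.5, 462.6]), (0.2, [328.6, 511.6])]
top [[575.4, 0.0, 321.2], [0.0, 575.4, 239.4], [0.0, 0.0, 1.0]] [[0.033, -0.999, 0.003, 0.008], [0.978, 0.033, 0.207, -0.534], [-0.207, -0.004, 0.978, -1.628], [0.0, 0.0, 0.0, 1.0]] ['image', 'intrinsics', 'camera_from_world']
slot2_mouth [(0.73, [226.9, 321.1]), (0.51,
[... 523 characters left out ...]
 239.0])]
{'time_s': 1.4, 'joints': array([-5.44254131e+01,  2.05457316e+01,  6.82656987e-01, -1.86644501e-03,
       -7.01382654e+01, -1.65064169e+01]), 'qd': array([-0.06168483,  0.00235638,  0.05300517,  0.01588857, -0.11121359,
        0.0955706 ]), 'joint_torque': array([ 9.77372147e-04, -5.82377028e+01,  2.93298930e+01,  7.00277254e+00,
        1.22508674e-02, -3.79059173e-06]), 'tcp_pos': array([ 0.22049038, -0.63793451,  0.22656778]), 'eef_rot': array([ 1.79998216e+02,  1.30232882e-03, -1.60932464e+02]), 'contact_force': array([ 0.20458121, -0.02286819, -0.52796707]), 'moment': array([ 0.0189465 ,  0.02882804, -0.00647051]), 'gripper_force': 0.0, 'gripper_width': 0.08810395889103274}
```

View pics/scene0.png

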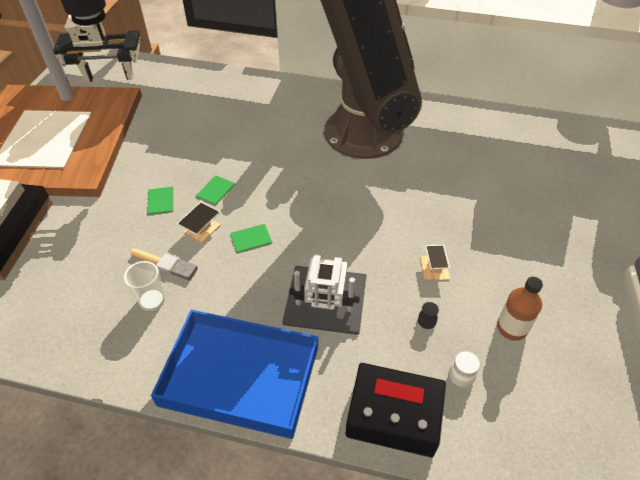

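View pics/top0.png

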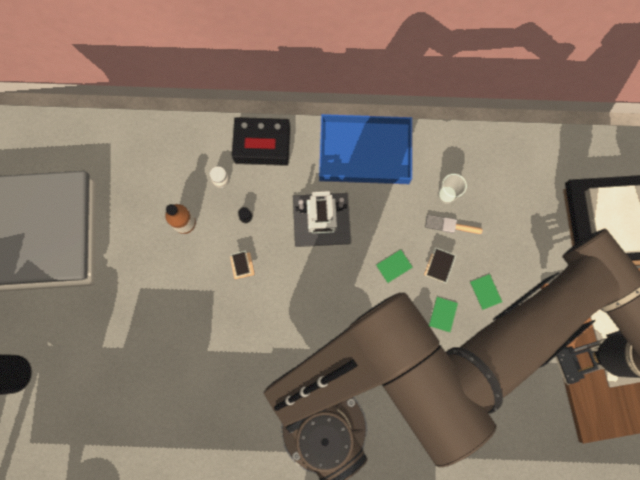

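The scene picture shows the wide plate at about (200,217), next to three green decoys, the narrow plate at (437,257) and the rack at (325,275). In the top picture they are at (441,265), (241,265) and (320,212), and the rack's mouth faces the robot. Next I compute coarse world poses.

```bash
cat > h.py <<'E'
import numpy as np,cv2
from scipy.spatial.transform import Rotation as R
def ray(K,T,px):  # px (col,row) -> origin, dir
    px=np.atleast_2d(px).astype(float)
    d=np.c_[(px[:,0]-K[0,2])/K[0,0],-(px[:,1]-K[1,2])/K[1,1],-np.ones(len(px))]@T[:3,:3]
    return -T[:3,:3].T@T[:3,3],d
def onz(K,T,px,z):
    o,d=ray(K,T,px); return o+d*((z-o[2])/d[:,2])[:,None]
def proj(K,T,X):
    c=np.atleast_2d(X)@T[:3,:3].T+T[:3,3]
    return np.c_[K[0,0]*c[:,0]/-c[:,2]+K[0,2],K[1,1]*-c[:,1]/-c[:,2]+K[1,2]]
def tri(views,pxs):
    A=np.zeros((3,3));b=np.zeros(3)
    for (K,T),p in zip(views,pxs):
        o,d=ray(K,T,p);d=d[0]/np.linalg.norm(d);M=np.eye(3)-np.outer(d,d);A+=M;b+=M@o
    return np.linalg.solve(A,b)
def rel(p0,e0,p1,R1):
    """shift in cm and rotvec from pose (p0, rpy e0) to (p1, Rotation R1), tool axes"""
    R0=R.from_euler('xyz',e0,degrees=True)
    return np.round(R0.inv().apply(np.array(p1)-p0)*100,2),np.round((R0.inv()*R1).as_rotvec(),3)
E
cat > b.py <<'E'
from plant import r, viewer, recognise, outline_of, pinpoint
from h import *
V={}
M={}
for c in ["scene","top"]:
    d=viewer.capture(c);V[c]=(d["intrinsics"],d["camera_from_world"]);im=d["image"]
    for l,near in [("wide_plate",{"scene":(200,217),"top":(441,265)}),("narrow_plate",{"scene":(437,257),"top":(241,265)})]:
        n=near[c]
        # dark emulsion blob
        x0,y0=n[0]-35,n[1]-35; g=im[y0:y0+70,x0:x0+70].max(2)
        m=(g<75).astype(np.uint8); k,lab,st,ce=cv2.connectedComponentsWithStats(m)
        i=min(range(1,k),key=lambda i:np.hypot(*(ce[i]-35)) if st[i,4]>40 else 99)
        pts=cv2.findContours((lab==i).astype(np.uint8),0,1)[0][0][:,0]+[x0,y0]
        M[l,c]=ce[i]+[x0,y0]
        W=onz(*V[c],pts,0.044)
        print(l,c,M[l,c],st[i,4],"rect",cv2.minAreaRect((W[:,:2]*1000).astype(np.float32)))
for l in ["wide_plate","narrow_plate"]: print(l,tri(list(V.values()),[M[l,"scene"],M[l,"top"]]).round(4))
P={"s2":((325.5,262.4),(321.1,226.9)),"s4":((326.8,265.1),(322.1,217.2)),"rack":((323.6,288.6),(321.2,219.1)),"stand":((325.8,294.6),(321.4,223.3)),"sw":((327,281.3),(319.5,216.6)),"sn":((329.1,277.4),(322.6,210.3))}
for k,p in P.items(): print(k,tri([V["scene"],V["top"]],p).round(4))
for n,a in [("scene",(285,245,375,335)),("top",(285,180,355,250))]:
    im=viewer.capture(n)["image"][a[1]:a[3],a[0]:a[2]]
    cv2.imwrite(f"pics/z{n}.png",cv2.resize(im,(390,390),interpolation=2))
cv2.imwrite("pics/z.png",np.hstack([cv2.imread("pics/zscene.png"),cv2.imread("pics/ztop.png")]))
E
python3 b.py
```

```text
wide_plate scene [197.95948435 217.42173112] 543 rect ((471.31011962890625, -327.46722412109375), (55.11153793334961, 79.70020294189453), 71.36327362060547)Traceback (most recent call last):
  File "b.py", line 12, in <module>
    i=min(range(1,k),key=lambda i:np.hypot(*(ce[i]-35)) if st[i,4]>40 else 99)
ValueError: min() iterable argument is empty
```

```bash
sed -i 's/m=(g<75)/m=(g<(75 if l[0]=="w" else 105))/' b.py; python3 b.py
```

```text
wide_plate scene [197.99077491 217.4095941 ] 542 rect ((471.31011962890625, -327.46722412109375), (55.11153793334961, 79.70020294189453), 71.36327362060547)
narrow_plate scene [436.753125 256.078125] 320 rect ((455.0583801269531, 257.6562805175781), (60.526519775390625, 36.064788818359375), 16.551481246948242)
wide_plate top [440.38997821 264.74509804] 459 rect ((472.20709228515625, -324.6326904296875), (51.2381591796875, 77.27916717529297), 71.32788848876953)
narrow_plate top [240.45306122 263.20816327] 245 rect ((457.53253173828125, 259.41546630859375), (61.390743255615234, 34.347896575927734), 16.20563507080078)
wide_plate [ 0.4724 -0.3257  0.0445]
narrow_plate [0.4567 0.2583 0.0453]
s2 [0.5649 0.0224 0.0853]
s4 [0.5877 0.0254 0.106 ]
rack [0.6003 0.0249 0.035 ]
stand [0.5945 0.0263 0.0039]
sw [0.6    0.0312 0.0648]
sn [0.6104 0.0301 0.0938]
```

View pics/z.png

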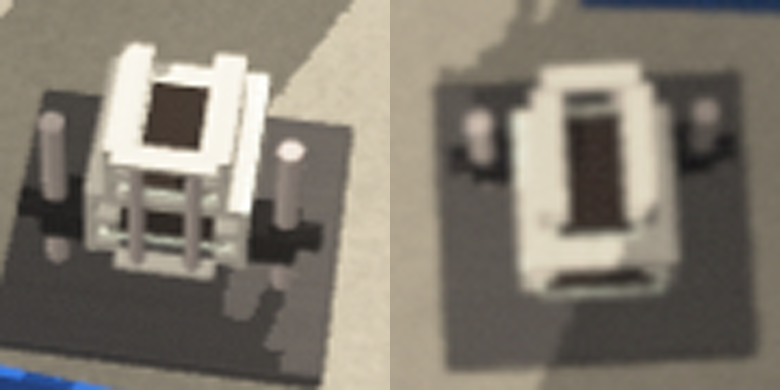

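The crop shows the rack mouth facing the robot, with its yaw close to that of the stand. The triangulated heights fit what they must be. Next I hover over the wide plate.

```bash
cat > go.py <<'E'
# usage: go.py x y z yaw tilt  -> shift/turn from the present pose; tilt leans fingers forward (-tool y)
import sys
from plant import r
from h import *
def Rt(yaw,tilt): return R.from_euler('xyz',[180,0,yaw],degrees=True)*R.from_rotvec([0,-np.radians(tilt),0])
if __name__=="__main__":
    s=r.get_state(); a=[float(v) for v in sys.argv[1:]]
    print(s["time_s"],s["tcp_pos"].round(4),s["eef_rot"].round(2),s["joints"].round(1),*rel(s["tcp_pos"],s["eef_rot"],a[:3],Rt(*a[3:])))
E
python3 go.py 0.44 -0.315 0.2 161.3 0
```

```text
1.65 [ 0.2205 -0.6379  0.2265] [ 180.     -0.   -160.93] [-54.4  20.5   0.7  -0.  -70.1 -16.5] [-31.3   23.35   2.65] [ 0.    -0.     0.659]
```

move_arm(targets=[[[-31.3,23.35,0],[0,0,0.659]],[[-31.3,23.35,0],[0,0,0.659]],[[-31.3,23.35,0],[0,0,0.659]],[[-31.3,23.35,0],[0,0,0.659]],[[-31.3,23.35,0],[0,0,0.659]]], jaw=8.7)

```text
time_s: 2.28
tcp_pos: [0.3919, -0.3858, 0.2269]
eef_rot: [-180.0, 0.0, 161.2]
contact_force: [1.3, -0.5, 0.5]
gripper_width: 0.0869
gripper_force: 0.0
```

```bash
python3 go.py 0.44 -0.315 0.2 161.3 0
```

```text
2.275 [ 0.3919 -0.3858  0.2269] [-1.7999e+02  4.0000e-02  1.6120e+02] [-24.1   8.8 -15.2   0.  -66.  -84.7] [-2.27  8.26  2.69] [-0.     0.001 -0.002]
```

move_arm(targets=[[[-2.3,8.3,1.0],[0,0,0]],[[-2.3,8.3,1.0],[0,0,0]],[[-2.3,8.3,1.0],[0,0,0]]])

```text
time_s: 2.65
tcp_pos: [0.4403, -0.3147, 0.2166]
eef_rot: [180.0, 0.0, 161.5]
contact_force: [-0.3, 0.6, 0.6]
gripper_width: 0.0867
gripper_force: 0.0
```

```bash
cat > w.py <<'E'
import sys
from plant import r, viewer, pinpoint
from h import *
d=viewer.capture("wrist");cv2.imwrite(sys.argv[1],d["image"]);np.savez("w.npz",K=d["intrinsics"],T=d["camera_from_world"],im=d["image"])
T=d["camera_from_world"];print("cam",(-T[:3,:3].T@T[:3,3]).round(3),"look",(-T[2,:3]).round(3))
for l in sys.argv[2:]: print(l,[(round(float(q["score"]),2),np.round(q["location"],1).tolist()) for q in pinpoint(l,"wrist")[:3]])
E
python3 w.py pics/w1.png wide_plate_mid slot2_mouth rack; python3 go.py .44 -.315 .2 161.3 0
```

```text
cam [ 0.369 -0.291  0.374] look [ 0.265 -0.088 -0.96 ]
wide_plate_mid [(0.83, [192.5, 454.8]), (0.81, [251.9, 318.3]), (0.58, [219.5, 149.6])]
slot2_mouth []
rack []
2.85 [ 0.439  -0.3169  0.2167] [-1.7999e+02  1.0000e-02  1.6126e+02] [-15.1   8.4 -17.1   0.  -64.5 -93.7] [-0.03  0.21  1.67] [-0.     0.    -0.001]
```

View pics/w1.png

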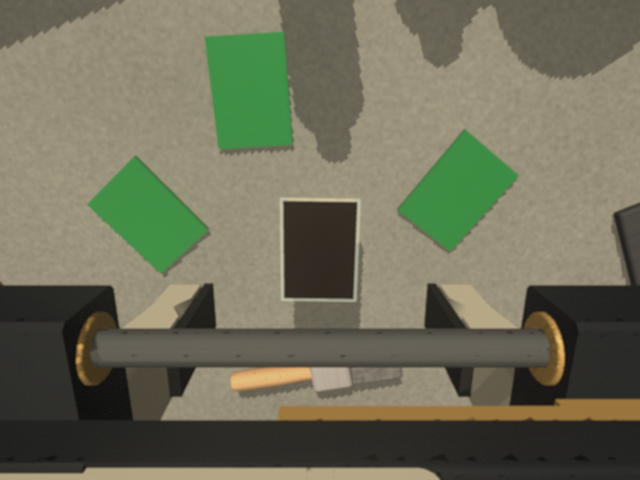

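The wrist view shows the wide plate on its block at columns 281–360, rows 198–300, between the fingers, with the green decoys clear around it.

```bash
cat > c.py <<'E'
from h import *
import sys
w=np.load("w.npz");im=w["im"];K,T=w["K"],w["T"]
z=float(sys.argv[1]);x,y,h=map(int,sys.argv[2:5]);t=int(sys.argv[5])
g=im[y-h:y+h,x-h:x+h].max(2);m=(g<t).astype(np.uint8);k,lab,st,ce=cv2.connectedComponentsWithStats(m)
i=lab[h,h];pts=cv2.findContours((lab==i).astype(np.uint8),0,1)[0][0][:,0]+[x-h,y-h]
print(st[i]);print(cv2.minAreaRect((onz(K,T,pts,z)[:,:2]*1000).astype(np.float32)))
E
python3 c.py 0.046 320 250 60 60
python3 - <<'E'
from h import *
w=np.load("w.npz");p=onz(w["K"],w["T"],[(280,198),(360,198),(357.5,301),(280.5,299)],0.046);print(p.round(4),p.mean(0),np.linalg.norm(np.diff(p,axis=0),axis=1))
E
python3 go.py 0.44 -0.315 0.10 161.3 30
```

```text
[  25   13   71   95 6447]
((471.6095275878906, -325.8872375488281), (56.74829864501953, 81.68135070800781), 70.67594909667969)
[[ 0.4194 -0.3412  0.046 ]
 [ 0.4397 -0.2808  0.046 ]
 [ 0.5246 -0.309   0.046 ]
 [ 0.5019 -0.3709  0.046 ]] [ 0.47139953 -0.32546246  0.046     ] [0.06375296 0.08951589 0.06594602]
2.85 [ 0.439  -0.3169  0.2167] [-1.7999e+02  1.0000e-02  1.6126e+02] [-15.1   8.4 -17.1   0.  -64.5 -93.7] [-0.03  0.21 11.67] [-0.    -0.523 -0.001]
```

```bash
python3 go.py 0.55 0.025 0.28 180 0
```

```text
2.85 [ 0.439  -0.3169  0.2167] [-1.7999e+02  1.0000e-02  1.6126e+02] [-15.1   8.4 -17.1   0.  -64.5 -93.7] [ 0.47 35.94 -6.33] [-0.     0.    -0.327]
```

move_arm(targets=[[[0.5,35.9,-6.3],[0,0,-0.327]],[[0.5,35.9,-6.3],[0,0,-0.327]],[[0.5,35.9,-6.3],[0,0,-0.327]],[[0.5,35.9,-6.3],[0,0,-0.327]],[[0.5,35.9,-6.3],[0,0,-0.327]]])

```text
time_s: 3.48
tcp_pos: [0.5343, -0.0225, 0.2714]
eef_rot: [180.0, 0.0, 179.9]
contact_force: [1.2, -1.1, 0.1]
gripper_width: 0.0874
gripper_force: 0.0
```

```bash
python3 go.py 0.55 0.025 0.28 180 0
```

```text
3.475 [ 0.5343 -0.0225  0.2714] [1.8000e+02 4.0000e-02 1.7995e+02] [  18.6    5.7  -12.9    0.   -71.3 -108.7] [-1.57  4.75 -0.86] [ 0.     0.001 -0.001]
```

move_arm(targets=[[[-1.0,4.8,-0.8],[0,0,0]],[[-1.0,4.8,-0.8],[0,0,0]]])

```text
time_s: 3.72
tcp_pos: [0.5449, 0.0265, 0.279]
eef_rot: [180.0, 0.0, -179.8]
contact_force: [-0.6, 0.4, -0.1]
gripper_width: 0.087
gripper_force: 0.0
```

```bash
python3 w.py pics/w2.png slot2_mouth slot4_mouth rack stand stored_wide_mid stored_narrow_mid
```

```text
cam [0.47  0.026 0.436] look [ 0.28   0.002 -0.96 ]
slot2_mouth [(0.89, [219.4, 312.8])]
slot4_mouth []
rack [(0.82, [247.5, 320.0])]
stand []
stored_wide_mid []
stored_narrow_mid [(0.73, [282.2, 317.0])]
```

View pics/w2.png

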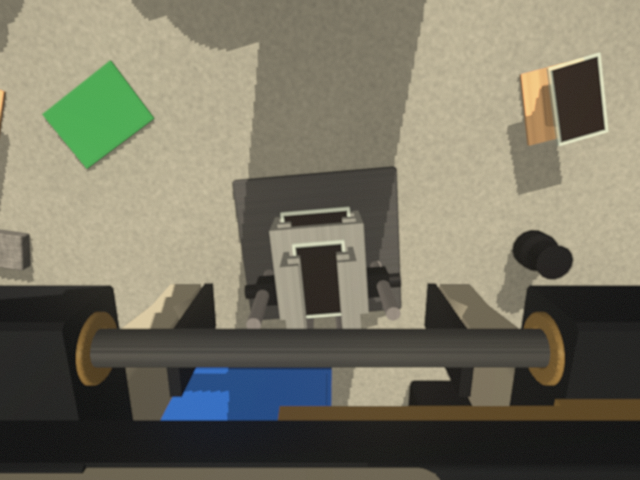

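The wrist view shows the rack mouth at about (318,215), the stored plates' glass edges at rows 212 and 245, and the narrow plate at (578,98). I enlarge the rack for a pose fit.

```bash
python3 -c "
import cv2
im=cv2.imread('pics/w2.png')[160:330,225:405];cv2.imwrite('pics/w2z.png',cv2.resize(im,None,fx=3.5,fy=3.5,interpolation=2))"
```

```text
(no output)
```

View pics/w2z.png

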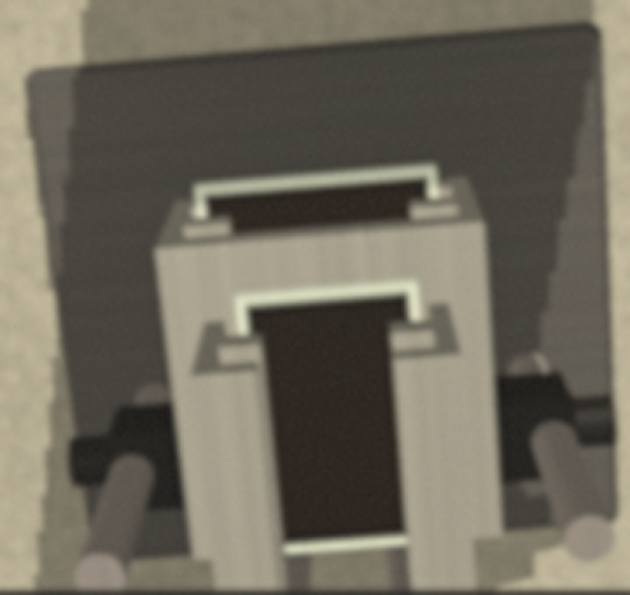

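The enlarged crop shows the stand's near corners, the near corners of the wide part's top (z=50), and those of the narrow part's top (z=92). I fit the rack pose on these.

```bash
cat > fit.py <<'E'
from h import *
from scipy.optimize import least_squares
w=np.load("w.npz");K,T=w["K"],w["T"]
C=np.array([[30,75],[597,28],[155,250],[485,222],[192,374],[460,352]])/3.5+[225,160]
M=np.array([[-70,-85,12,0],[-70,85,12,0],[-35,-40.5,50,1],[-35,40.5,50,1],[-15,-30.5,92,1],[-15,30.5,92,1]])/1e3
def f(p):
    c,s=np.cos(p[2]),np.sin(p[2]);flag=M[:,3]*1e3
    X=np.c_[p[0]+c*M[:,0]-s*M[:,1],p[1]+s*M[:,0]+c*M[:,1],M[:,2]+flag*p[3]]
    return (proj(K,T,X)-C).ravel()
q=least_squares(f,[.6,.027,0,.05]);p=q.x
print(K[0,0],"x y yaw z",p.round(4),np.degrees(p[2]).round(2),"res",q.fun.reshape(-1,2).round(1).tolist())
def pt(x,y,z): c,s=np.cos(p[2]),np.sin(p[2]);return np.array([p[0]+c*x-s*y,p[1]+s*x+c*y,p[3]+z])
print("slot2",pt(-.035,0,.03),"px",proj(K,T,pt(-.035,0,.03)),"slot4",pt(-.015,0,.07))
n=onz(K,T,[(550,68),(601,53),(607,130),(561,144)],.046);print("narrow",n.mean(0),np.linalg.norm(np.diff(n,axis=0),axis=1),n.round(3).tolist())
E
python3 fit.py; python3 go.py 0.4715 -0.3257 .2 160.8 30
```

```text
417.48861728580675 x y yaw z [0.5983 0.0265 0.0859 0.0343] 4.92 res [[-2.7, 0.4], [2.2, -0.1], [1.0, -1.2], [-0.8, -0.7], [-0.1, 0.7], [0.4, 1.0]]
slot2 [0.56346376 0.02353242 0.06429946] px [[316.54047516 220.85506891]] slot4 [0.58338997 0.02524883 0.10429946]
narrow [0.45642157 0.25747561 0.046     ] [0.04390677 0.06686242 0.04163602] [[0.43, 0.227, 0.046], [0.418, 0.269, 0.046], [0.482, 0.287, 0.046], [0.495, 0.247, 0.046]]
4.075 [0.5437 0.0235 0.2786] [-1.8000e+02 -1.0000e-02  1.7994e+02] [  23.1    6.4  -11.1   -0.   -72.4 -113.2] [  7.18 -34.92   7.86] [ 0.087 -0.519  0.326]
```

The fitted height of 34 mm is below the stated minimum of 40 mm. I take an oblique view from the front to pin it down.

```bash
python3 go.py 0.49 0.025 .18 184 38
```

```text
4.075 [0.5437 0.0235 0.2786] [-1.8000e+02 -1.0000e-02  1.7994e+02] [  23.1    6.4  -11.1   -0.   -72.4 -113.2] [5.37 0.15 9.86] [-0.024 -0.663 -0.068]
```

move_arm(targets=[[[5.4,0.2,3.0],[0,-0.3,-0.03]],[[5.4,0.2,9.9],[-0.02,-0.66,-0.068]],[[5.4,0.2,9.9],[-0.02,-0.66,-0.068]],[[5.4,0.2,9.9],[-0.02,-0.66,-0.068]],[[5.4,0.2,9.9],[-0.02,-0.66,-0.068]]])

```text
time_s: 4.7
tcp_pos: [0.5157, 0.0118, 0.2316]
eef_rot: [177.9, 33.9, -175.7]
contact_force: [0.1, -1.5, -0.8]
gripper_width: 0.0869
gripper_force: 0.0
```

```bash
python3 w.py pics/w3.png slot2_mouth slot4_mouth rack stand stored_wide_mid stored_narrow_mid; python3 go.py 0.49 0.025 .18 184 38; python3 -c "
import cv2
im=cv2.imread('pics/w3.png')[100:310,190:450];cv2.imwrite('pics/w3z.png',cv2.resize(im,None,fx=2.8,fy=2.8,interpolation=2))"
```

```text
cam [ 0.366 -0.006  0.32 ] look [ 0.763  0.093 -0.64 ]
slot2_mouth [(0.94, [149.3, 321.0])]
slot4_mouth []
rack [(0.81, [159.7, 321.3])]
stand [(0.76, [130.7, 317.1])]
stored_wide_mid [(0.85, [173.0, 324.1])]
stored_narrow_mid [(0.82, [214.8, 322.0])]
5.05 [0.5137 0.011  0.2265] [ 178.1    33.33 -175.75] [  26.6  -14.   -58.2   37.2  -17.2 -144.8] [4.44 1.48 2.7 ] [ 0.036 -0.081  0.002]
```

View pics/w3z.png

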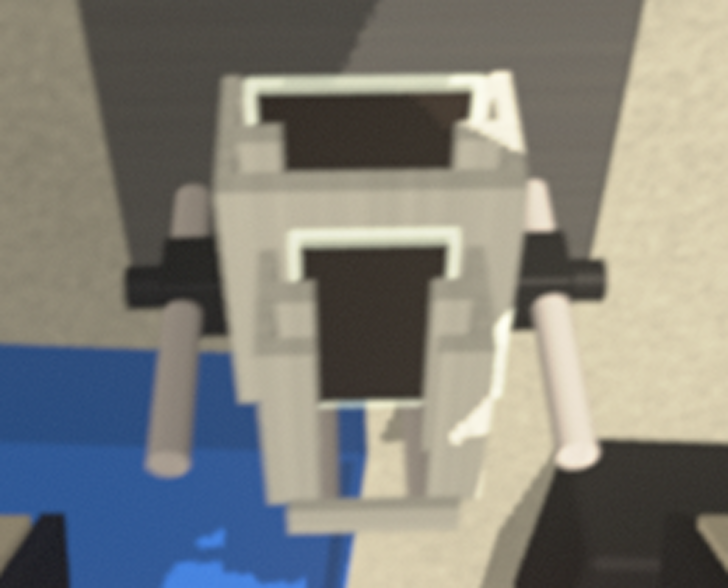

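The oblique view shows the mouth's front lip at crop rows 170–192, the narrow part's near top edge at row 352, and the column tops at (168,465) and (578,455). I refit the pose.

```bash
cat > fit2.py <<'E'
from h import *
from scipy.optimize import least_squares
w=np.load("w.npz");K,T=w["K"],w["T"]
C=np.array([[168,465],[578,455],[215,192],[526,190],[255,352],[492,351],[222,75],[512,70]])/2.8+[190,100]
M=np.array([[35,-58,125,0],[35,58,125,0],[-35,-40.5,50,1],[-35,40.5,50,1],[-15,-30.5,92,1],[-15,30.5,92,1],[-35,-40.5,0,1],[-35,40.5,0,1]])/1e3
def mk(p):
    c,s=np.cos(p[2]),np.sin(p[2]);return np.c_[p[0]+c*M[:,0]-s*M[:,1],p[1]+s*M[:,0]+c*M[:,1],M[:,2]+M[:,3]*1e3*p[3]]
f=lambda p:(proj(K,T,mk(p))-C).ravel()
for W in [np.ones(16),np.r_[np.ones(12),np.zeros(4)],np.r_[np.zeros(4),np.ones(12)]]:
    q=least_squares(lambda p:f(p)*W,[.6,.027,0,.05]);p=q.x
    print("x y yaw z",p.round(4),np.degrees(p[2]).round(2),"res",f(p).reshape(-1,2).round(1).tolist())
    M0=M;M=np.array([[-.035,0,.03,1e-0*.001*1],[-.015,0,.07,.001]]);X=mk(p);M=M0;M[:,3]=M0[:,3];print(X.round(4).tolist(),proj(K,T,X).round(1).tolist())
E
sed -i 's/M\[:,3\]\*1e3\*p/(M[:,3]>0)*p/' fit2.py; python3 fit2.py; python3 go.py 0.4715 -0.3257 .15 160.8 20
```

```text
x y yaw z [0.5994 0.0258 0.0872 0.0367] 4.99 res [[0.1, 0.9], [-0.8, 1.5], [-0.1, -1.6], [0.3, -2.5], [-0.4, 2.9], [2.2, 1.7], [0.6, -1.2], [-2.2, -0.6]]
[[0.5646, 0.0228, 0.0667], [0.5845, 0.0245, 0.1067]] [[321.7, 148.7], [323.3, 205.2]]
x y yaw z [0.5994 0.0257 0.0886 0.0363] 5.08 res [[-0.1, 1.0], [-0.9, 1.4], [-0.3, -1.9], [-0.0, -2.9], [-0.6, 2.6], [1.9, 1.2], [0.3, -1.4], [-2.5, -0.9]]
[[0.5646, 0.0226, 0.0663], [0.5845, 0.0243, 0.1063]] [[321.4, 148.4], [323.0, 204.8]]
x y yaw z [0.6028 0.026  0.0789 0.0332] 4.52 res [[-0.0, 3.0], [-2.0, 4.3], [0.8, -1.7], [-0.6, -1.8], [0.0, 2.0], [1.2, 1.3], [1.3, -0.6], [-2.9, 0.7]]
[[0.5679, 0.0232, 0.0632], [0.5878, 0.0248, 0.1032]] [[321.7, 149.3], [323.0, 204.9]]
5.05 [0.5137 0.011  0.2265] [ 178.1    33.33 -175.75] [  26.6  -14.   -58.2   37.2  -17.2 -144.8] [  9.8  -33.34   1.61] [0.217 0.223 0.371]
```

```bash
cat >> fit2.py <<'E'
print("--- free narrow lip height")
def g(p,W):
    M[4:6,2]=p[4]; return f(p)*W
for W in [np.ones(16),np.r_[np.ones(12),np.zeros(4)],np.r_[np.zeros(4),np.ones(12)]]:
    q=least_squares(g,[.6,.027,0,.05,.09],args=(W,));p=q.x
    print(p.round(4),np.degrees(p[2]).round(2),f(p).reshape(-1,2).round(1).tolist())
E
python3 fit2.py | sed -n '/---/,$p'
```

```text
--- free narrow lip height
[0.5982 0.0256 0.0875 0.0402 0.0874] 5.01 [[-0.2, 0.0], [-0.6, 0.5], [-0.6, 0.2], [1.0, -0.8], [-0.6, 0.5], [2.1, -0.8], [0.2, 0.1], [-1.6, 0.6]]
[0.5986 0.0255 0.0889 0.0399 0.0873] 5.1 [[-0.2, 0.4], [-0.8, 0.8], [-0.7, 0.4], [0.6, -0.6], [-0.7, 0.5], [1.8, -0.8], [-0.0, 0.4], [-1.9, 0.8]]
[0.5992 0.0255 0.0786 0.0389 0.0878] 4.5 [[-0.8, 0.4], [-1.6, 1.7], [-0.3, -0.2], [0.6, -0.4], [-0.6, 0.2], [1.6, -0.5], [0.4, -0.1], [-1.9, 1.2]]
```

```bash
python3 go.py 0.444 -0.316 .12 160.8 20
```

```text
5.05 [0.5137 0.011  0.2265] [ 178.1    33.33 -175.75] [  26.6  -14.   -58.2   37.2  -17.2 -144.8] [ 13.68 -32.2    2.69] [0.217 0.223 0.371]
```

move_arm(targets=[[[13.7,-32.2,2.7],[0.217,0.223,0.371]],[[13.7,-32.2,2.7],[0.217,0.223,0.371]],[[13.7,-32.2,2.7],[0.217,0.223,0.371]],[[13.7,-32.2,2.7],[0.217,0.223,0.371]],[[13.7,-32.2,2.7],[0.217,0.223,0.371]]])

```text
time_s: 5.68
tcp_pos: [0.4518, -0.2813, 0.1307]
eef_rot: [180.0, 20.0, 160.9]
contact_force: [1.5, -0.0, 0.4]
gripper_width: 0.087
gripper_force: 0.0
```

```bash
python3 go.py 0.444 -0.316 .12 160.8 20; python3 go.py 0.444 -0.316 .07 160.8 20
```

```text
5.675 [ 0.4518 -0.2813  0.1307] [179.96  20.04 160.86] [  -8.2    1.7  -44.5    9.   -24.3 -108.5] [-0.01 -3.54  1.14] [0.001 0.001 0.001]
5.675 [ 0.4518 -0.2813  0.1307] [179.96  20.04 160.86] [  -8.2    1.7  -44.5    9.   -24.3 -108.5] [ 1.7  -3.54  5.84] [0.001 0.001 0.001]
```

move_arm(targets=[[[0,-3.5,1.1],[0,0,0]],[[1.7,-3.5,5.8],[0,0,0]],[[1.7,-3.5,5.8],[0,0,0]],[[1.7,-3.5,5.8],[0,0,0]]])

```text
time_s: 6.18
tcp_pos: [0.4448, -0.314, 0.072]
eef_rot: [180.0, 20.0, 160.9]
contact_force: [0.2, -0.3, 0.4]
gripper_width: 0.087
gripper_force: 0.0
```

```bash
python3 go.py 0.444 -0.316 .031 160.8 20
```

```text
6.175 [ 0.4448 -0.314   0.072 ] [179.96  20.04 160.85] [ -13.3    8.7  -46.5    7.6  -15.  -102.8] [ 1.41 -0.22  3.85] [0.001 0.001 0.001]
```

move_arm(targets=[[[1.4,-0.1,3.8],[0,0,0]],[[1.4,-0.1,3.8],[0,0,0]],[[1.4,-0.1,3.8],[0,0,0]]])

```text
time_s: 6.55
tcp_pos: [0.4448, -0.3159, 0.0332]
eef_rot: [180.0, 20.2, 160.8]
contact_force: [-0.3, -0.8, 0.4]
gripper_width: 0.0867
gripper_force: 0.0
```

move_arm(targets=[[[0,0,0],[0,0,0]],[[0,0,0],[0,0,0]],[[0,0,0],[0,0,0]],[[0,0,0],[0,0,0]],[[0,0,0],[0,0,0]]], jaw=5.5, squeeze=25)

```text
time_s: 7.18
tcp_pos: [0.4444, -0.3155, 0.0318]
eef_rot: [179.9, 20.2, 160.8]
contact_force: [-1.5, 0.8, 6.6]
gripper_width: 0.0644
gripper_force: 25.0
```

```bash
python3 go.py 0.444 -0.316 .1 160.8 20
```

```text
7.175 [ 0.4444 -0.3155  0.0318] [179.89  20.16 160.77] [ -15.5   12.9  -54.1   22.2   -3.1 -115.7] [-2.33 -0.05 -6.41] [ 0.002  0.003 -0.001]
```

Gripped at 64.4 mm. Joints 3 and 5 are near their limits in this tilt, so before carrying the plate I fit a quick kinematic model from the logged poses to check that the insertion path is reachable.

```bash
cat > kin.py <<'E'
from h import *
from scipy.optimize import least_squares
D=[([-54.4254,20.5457,.6827,0,-70.138,-16.506],[.2205,-.6379,.2266],[180,0,-160.93]),
([-24.1,8.8,-15.2,0,-66,-84.7],[.3919,-.3858,.2269],[180,0,161.2]),
([-15.1,8.4,-17.1,0,-64.5,-93.7],[.439,-.3169,.2167],[180,0,161.26]),
([18.6,5.7,-12.9,0,-71.3,-108.7],[.5343,-.0225,.2714],[180,0,179.95]),
([23.1,6.4,-11.1,0,-72.4,-113.2],[.5437,.0235,.2786],[180,0,179.94]),
([26.6,-14,-58.2,37.2,-17.2,-144.8],[.5137,.011,.2265],[178.1,33.33,-175.75]),
([-8.2,1.7,-44.5,9,-24.3,-108.5],[.4518,-.2813,.1307],[179.96,20.04,160.86]),
([-13.3,8.7,-46.5,7.6,-15,-102.8],[.4448,-.314,.072],[179.96,20.04,160.85]),
([-15.5,12.9,-54.1,22.2,-3.1,-115.7],[.4444,-.3155,.0318],[179.89,20.16,160.77])]
def rx(a,b): return R.from_euler(a,b,degrees=True)
S=1
def fk(q,p):
    a1,h,L2,e,L3,Lt,d1,d2=p
    A=rx('z',q[0]);B=A*rx('y',q[1]);C=B*rx('y',-q[2]);E=C*rx('x',S*q[3]);F=E*rx('y',-q[4]);G=F*rx('x',q[5])
    pos=A.apply([a1,d1,h])+B.apply([0,0,L2])+C.apply([L3,0,e])+E.apply([0,d2,0])+F.apply([Lt,0,0])
    # tool z along F x
    return pos,G
def err(p): return np.concatenate([fk(q,p)[0]-x for q,x,_ in D])
for S in (1,-1):
    s=least_squares(err,[0,.3,.4,0,.4,.2,-.19,0]);
    P=s.x;
    # orientation check
    print(S,P.round(3),(1000*s.fun).reshape(-1,3).round(0).tolist())
    for i in (0,5,6,8):
        q,x,e=D[i];G=fk(q,P)[1]; M=(G.inv()*rx('xyz',e)); print((M.as_matrix()).round(2).tolist())
E
python3 kin.py
```

```text
1 [ 0.043  0.044  0.521  0.05   0.415  0.208 -0.44   0.244] [[-12.0, 9.0, 3.0], [4.0, -7.0, 1.0], [7.0, -7.0, 1.0], [6.0, -3.0, -2.0], [5.0, -4.0, -2.0], [-9.0, 8.0, 2.0], [-4.0, 28.0, 0.0], [-5.0, 13.0, -2.0], [4.0, -27.0, -1.0]]
[[0.0, 0.0, 1.0], [-0.84, 0.54, -0.0], [-0.54, -0.84, 0.0]]
[[0.11, 0.33, 0.94], [0.8, -0.59, 0.11], [0.59, 0.73, -0.33]]
[[0.02, 0.13, 0.99], [0.94, -0.35, 0.02], [0.35, 0.93, -0.13]]
[[0.0, 0.04, 1.0], [0.99, -0.12, 0.0], [0.12, 0.99, -0.04]]
-1 [-0.     0.196  0.602  0.001  0.463  0.377  0.    -0.192] [[-0.0, 0.0, -0.0], [0.0, 0.0, -0.0], [-0.0, -0.0, -0.0], [0.0, -0.0, 0.0], [0.0, -0.0, 0.0], [-0.0, -0.0, 0.0], [0.0, 0.0, 0.0], [0.0, 0.0, -0.0], [-0.0, -0.0, -0.0]]
[[0.0, 0.0, 1.0], [-0.84, 0.54, -0.0], [-0.54, -0.84, 0.0]]
[[-0.0, -0.0, 1.0], [-0.34, -0.94, -0.0], [0.94, -0.34, 0.0]]
[[-0.0, 0.0, 1.0], [0.8, -0.6, 0.0], [0.6, 0.8, 0.0]]
[[-0.0, 0.0, 1.0], [0.62, -0.78, 0.0], [0.78, 0.62, -0.0]]
```

```bash
cat > ik.py <<'E'
from h import *
from go import Rt
P=None
import io,contextlib
with contextlib.redirect_stdout(io.StringIO()):
    import kin
kin.S=-1; P=least=kin.least_squares(kin.err,[0,.2,.6,0,.46,.377,0,-.19]).x
def FK(q):
    p,_=kin.fk(q,P); F=kin.rx('z',q[0])*kin.rx('y',q[1]-q[2])*kin.rx('x',-q[3])*kin.rx('y',-q[4])
    return p,F
q,x,e=kin.D[0]
def J6(q): 
    return FK(q)[1]*kin.rx('x',-q[5])
M0=J6(q).inv()*kin.rx('xyz',e)
lo=np.array([-176,-82,-58.28,-173.87,-174.79,-173.66]);hi=np.array([176,121.7,71.7,95.5,-.11,173.66])
def IK(p,Rg,q0):
    def f(q): return np.r_[(FK(q)[0]-p)*10,(Rg.inv()*J6(q)*M0).as_rotvec()*3]
    s=kin.least_squares(f,np.clip(q0,lo+.01,hi-.01),bounds=(lo,hi),x_scale=30)
    return s.x,np.abs(s.fun).max()
RK=dict(o=np.array([.598,.0256,.040]),yaw=5.0)
def tcp(gx,gz,tilt,gy=0,tip=.014):
    """TCP for grip point at rack (gx,gy,gz) mm, tool yaw along the rack"""
    c=R.from_euler('z',RK["yaw"],degrees=True);Rg=Rt(180+RK["yaw"],tilt)
    return RK["o"]+c.apply(np.array([gx,gy,gz])/1e3)+Rg.apply([0,0,tip]),Rg
if __name__=="__main__":
    for q,x,e in kin.D: print((kin.rx('xyz',e).inv()*J6(q)*M0).magnitude().round(3),end=' ')
    print()
    for t in (20,15,10,0):
        for gx in (-140,-120,-95,-70,-46):
            p,Rg=tcp(gx,36,t); b=min((IK(p,Rg,q0) for q0 in ([25,10,-45,10,-20,-110],[30,10,-45,-10,-30,-110],[25,0,-40,30,-15,-130])),key=lambda s:s[1]);print(t,gx,p.round(3),b[0].round(1),b[1].round(3))
E
python3 ik.py
```

```text
Traceback (most recent call last):
  File "ik.py", line 26, in <module>
    for q,x,e in kin.D: print((kin.rx('xyz',e).inv()*J6(q)*M0).magnitude().round(3),end=' ')
                              ^^^^^^^^^^^^^^^^^^^^^^^^^^^^^^^^^^^^^^^^^^^^^^^^^^
AttributeError: 'float' object has no attribute 'round'
```

```bash
sed -i 's/print((kin.rx(.xyz.,e).inv()\*J6(q)\*M0).magnitude().round(3)/print(round((kin.rx("xyz",e).inv()*J6(q)*M0).magnitude(),3)/' ik.py; python3 ik.py
```

```text
0.0 0.0 0.001 0.002 0.002 0.001 0.001 0.001 0.0 
20 -140 [0.463 0.014 0.063] [  28.2    2.2  -58.3   20.5  -13.7 -132.1] 0.147
20 -120 [0.483 0.016 0.063] [  26.7    3.8  -58.3   25.4  -11.9 -135.7] 0.117
20 -95 [0.508 0.018 0.063] [  24.4    5.9  -58.3   32.5   -9.6 -140.6] 0.081
20 -70 [0.533 0.02  0.063] [  21.3    7.8  -58.3   41.2   -7.3 -146.4] 0.049
20 -46 [0.557 0.022 0.063] [  17.1    9.5  -58.3   52.    -4.9 -153.4] 0.022
15 -140 [0.462 0.014 0.062] [  29.8    3.1  -58.3   22.6  -16.2 -135.8] 0.003
15 -120 [0.482 0.015 0.062] [  28.7    5.   -55.7   21.4  -16.6 -133.5] 0.0
15 -95 [0.507 0.018 0.062] [  27.5    7.4  -52.1   19.3  -17.5 -130.2] 0.0
15 -70 [0.532 0.02  0.062] [  26.4    9.7  -48.5   17.2  -18.6 -127.1] 0.0
15 -46 [0.556 0.022 0.062] [  25.4   11.8  -45.    15.5  -19.8 -124.4] 0.0
10 -140 [0.461 0.014 0.062] [  29.7    5.5  -49.8    9.6  -25.9 -123. ] 0.0
10 -120 [0.481 0.015 0.062] [  28.4    7.4  -47.3    8.9  -26.5 -121.1] 0.0
10 -95 [0.506 0.018 0.062] [  27.1    9.6  -44.     8.2  -27.3 -119. ] 0.0
10 -70 [0.531 0.02  0.062] [  25.8   11.8  -40.8    7.5  -28.3 -117.1] 0.0
10 -46 [0.555 0.022 0.062] [  24.8   13.8  -37.6    6.9  -29.3 -115.5] 0.0
0 -140 [0.459 0.013 0.062] [  26.4   10.7  -38.2   -0.   -41.  -111.4] 0.0
0 -120 [0.478 0.015 0.062] [  25.4   12.5  -35.8   -0.   -41.7 -110.4] 0.0
0 -95 [0.503 0.017 0.062] [  24.4   14.6  -32.8   -0.   -42.7 -109.4] 0.0
0 -70 [0.528 0.019 0.062] [  23.4   16.6  -29.7   -0.   -43.7 -108.4] 0.0
0 -46 [0.552 0.022 0.062] [  22.6   18.6  -26.7   -0.   -44.8 -107.6] 0.0
```

The model fits exactly. A tilt of 20° is unreachable in front of the rack, while 12° is comfortable and still clears it. I open, re-tilt to 12° and grip again.

```bash
python3 go.py 0.442 -0.3157 .0305 160.8 12
```

```text
7.175 [ 0.4444 -0.3155  0.0318] [179.89  20.16 160.77] [ -15.5   12.9  -54.1   22.2   -3.1 -115.7] [ 0.26 -0.1   0.05] [ 0.002  0.142 -0.   ]
```

move_arm(targets=[[[0,0,0],[0,0,0]],[[0,0,0],[0,0,0]],[[0.3,0,0.1],[0,0.142,0]],[[0.3,0,0.1],[0,0.142,0]],[[0.3,0,0.1],[0,0.142,0]]], jaw=8.2)

```text
time_s: 7.8
tcp_pos: [0.4426, -0.3146, 0.0292]
eef_rot: [179.9, 12.0, 160.8]
contact_force: [1.0, -0.2, -0.3]
gripper_width: 0.082
gripper_force: 0.0
```

```bash
python3 go.py 0.442 -0.3157 .0305 160.8 12
```

```text
7.8 [ 0.4426 -0.3146  0.0292] [179.89  11.98 160.77] [-14.   15.5 -40.5   2.6 -22.1 -97.5] [-0.   -0.12 -0.13] [ 0.002 -0.    -0.   ]
```

Then close, and lift.

move_arm(targets=[[[0,-0.1,-0.1],[0,0,0]],[[0,-0.1,-0.1],[0,0,0]],[[0,-0.1,-0.1],[0,0,0]],[[0,-0.1,-0.1],[0,0,0]],[[0,-0.1,-0.1],[0,0,0]]], jaw=5.5, squeeze=30)

```text
time_s: 8.43
tcp_pos: [0.4408, -0.3154, 0.0302]
eef_rot: [179.9, 11.9, 160.8]
contact_force: [0.2, -0.2, -1.2]
gripper_width: 0.0635
gripper_force: 29.9
```

```bash
cat > goi.py <<'E'
# goi.py gx gz tilt [gy tip]: move numbers to put the grip point at rack-frame mm; also IK error
import sys
from plant import r
from ik import *
a=[float(v) for v in sys.argv[1:]];s=r.get_state()
p,Rg=tcp(a[0],a[1],a[2],a[3] if len(a)>3 else 0,(a[4] if len(a)>4 else 14)/1e3)
print(s["time_s"],s["tcp_pos"].round(4),s["eef_rot"].round(1),s["joints"].round(1),"w",round(s["gripper_width"],4),round(s["gripper_force"],1),s["contact_force"].round(1),"->",p.round(4),*rel(s["tcp_pos"],s["eef_rot"],p,Rg))
b=IK(p,Rg,s["joints"]);print("ik",b[0].round(1),round(b[1],3))
E
python3 go.py 0.4423 -0.3157 .13 160.8 12; python3 goi.py -130 75 12
```

```text
8.425 [ 0.4408 -0.3154  0.0302] [179.9   11.94 160.77] [-14.2  15.4 -40.5   2.5 -22.3 -97.2] [-2.21  0.04 -9.73] [ 0.002 -0.001 -0.   ]
8.425 [ 0.4408 -0.3154  0.0302] [179.9  11.9 160.8] [-14.2  15.4 -40.5   2.5 -22.3 -97.2] w 0.0635 29.9 [ 0.2 -0.2 -1.2] -> [0.4714 0.0145 0.1013] [ 6.34 32.18 -8.55] [-0.086 -0.001 -0.414]
ik [  29.8    1.6  -47.6   10.   -30.3 -123. ] 0.0
```

move_arm(targets=[[[-0.7,0,-3],[0,0,0]],[[-1.5,3,-7],[0,0,0]],[[1,8.5,-8.5],[-0.03,0,-0.12]],[[3,14,-8.5],[-0.05,0,-0.25]],[[5,19.5,-8.5],[-0.07,0,-0.35]]])

```text
time_s: 9.05
tcp_pos: [0.4423, -0.1079, 0.1039]
eef_rot: [-179.9, 12.0, -178.5]
contact_force: [0.4, -0.1, 0.4]
gripper_width: 0.0639
gripper_force: 29.9
```

```bash
python3 goi.py -130 70 12
```

```text
9.05 [ 0.4423 -0.1079  0.1039] [-179.9   12.  -178.5] [ 1.350e+01 -1.000e-01 -4.700e+01  5.000e+00 -3.150e+01 -1.061e+02] w 0.0639 29.9 [ 0.4 -0.1  0.4] -> [0.4714 0.0145 0.0963] [-2.99 12.17  1.39] [-0.015  0.001 -0.061]
ik [  29.8    2.   -48.1   10.2  -29.4 -123.3] 0.0
```

move_arm(targets=[[[-1,5,0.5],[-0.01,0,-0.03]],[[-2,9,1],[-0.015,0,-0.061]],[[-3,12.2,1.4],[-0.015,0,-0.061]],[[-3,12.2,1.4],[-0.015,0,-0.061]],[[-3,12.2,1.4],[-0.015,0,-0.061]]])

```text
time_s: 9.68
tcp_pos: [0.4714, 0.013, 0.0954]
eef_rot: [-180.0, 11.9, -175.1]
contact_force: [0.0, -0.8, -0.5]
gripper_width: 0.0635
gripper_force: 29.9
```

```bash
python3 goi.py -130 36 12; python3 w.py pics/w4.png slot2_mouth wide_plate_mid
```

```text
9.675 [0.4714 0.013  0.0954] [-180.    11.9 -175.1] [  29.6    2.2  -48.    10.2  -29.3 -123.1] w 0.0635 29.9 [ 0.  -0.8 -0.5] -> [0.4714 0.0145 0.0623] [0.67 0.15 3.24] [-0.001 -0.002 -0.002]
ik [  29.5    5.5  -51.6   13.   -22.6 -126. ] 0.0
cam [0.366 0.004 0.234] look [ 0.469  0.04  -0.882]
slot2_mouth []
wide_plate_mid [(0.97, [394.3, 324.7])]
```

View pics/w4.png

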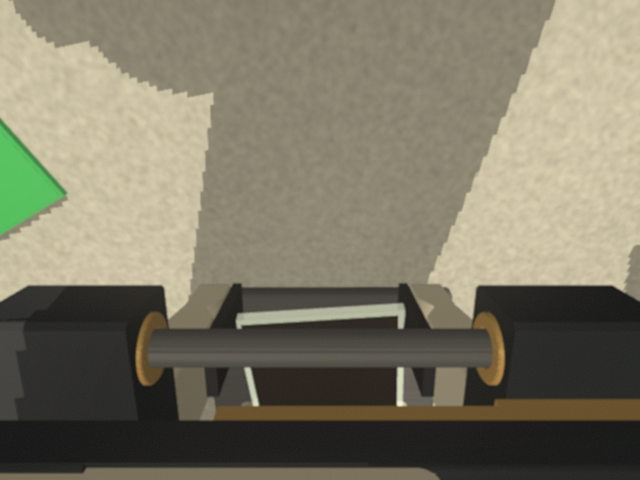

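The wrist view shows the held plate with its rear edge slanted, from (238,320) to (405,308), so it looks turned or rolled in the grip. I measure that before inserting.

Run:
```python
from plant import viewer,outline_of,r
from h import *
w=np.load("w.npz");im=w["im"];K,T=w["K"],w["T"];g=im.min(2)
for c in (244,260,280,300,320,340,360,380,398):
    col=g[295:345,c].astype(int);b=np.where(col>120)[0]+295;print(c,b.min() if len(b) else None,b.max() if len(b) else None,end='; ')
print()
for rr in (330,370,375,380,385,390,395,400,404):
    row=g[rr,225:420].astype(int);b=np.where(row>120)[0]+225;print(rr,b.tolist()[:12],b.tolist()[-12:])
s=r.get_state()
R0=R.from_euler('xyz',s["eef_rot"],degrees=True)
# project ideal plate corners (tool-frame plate: grip 14mm behind TCP, plate horizontal, rear end 11 mm behind grip)
yaw=np.radians(5);u=np.array([np.cos(yaw),np.sin(yaw),0]);v=np.array([-u[1],u[0],0]);gp=s["tcp_pos"]-R0.apply([0,0,.014])
for z in (.002,-.002):
    for a,b in ((-.011,-.0325),(-.011,.0325),(.03,-.0325),(.03,.0325)): print(z,a,b,proj(K,T,gp+u*a+v*b+[0,0,z]).round(1))
for c in ("scene","top"):
    d=viewer.capture(c);o=outline_of("wide_plate",c)
    for q in o[:4]: print(c,q["score"],np.round(q["box"]),cv2.minAreaRect(np.argwhere(q["mask"])[:,::-1].astype(np.float32)))
    cv2.imwrite(f"pics/{c}4.png",d["image"])
```

```text
244 313 324; 260 312 323; 280 311 322; 300 310 320; 320 308 319; 340 307 318; 360 306 317; 380 305 316; 398 304 327; 
330 [] []
370 [245, 246, 247, 248, 249, 250, 397, 398, 399, 400, 401, 402] [246, 247, 248, 249, 250, 397, 398, 399, 400, 401, 402, 403]
375 [246, 247, 248, 249, 250, 251, 397, 398, 399, 400, 401, 402] [247, 248, 249, 250, 251, 397, 398, 399, 400, 401, 402, 403]
380 [247, 248, 249, 250, 251, 252, 397, 398, 399, 400, 401, 402] [248, 249, 250, 251, 252, 397, 398, 399, 400, 401, 402, 403]
385 [248, 249, 250, 251, 252, 253, 254, 397, 398, 399, 400, 401] [250, 251, 252, 253, 254, 397, 398, 399, 400, 401, 402, 403]
390 [249, 250, 251, 252, 253, 254, 255, 397, 398, 399, 400, 401] [251, 252, 253, 254, 255, 397, 398, 399, 400, 401, 402, 403]
395 [251, 252, 253, 254, 255, 256, 397, 398, 399, 400, 401, 402] [251, 252, 253, 254, 255, 256, 397, 398, 399, 400, 401, 402]
400 [252, 253, 254, 255, 256, 257, 397, 398, 399, 400, 401, 402] [253, 254, 255, 256, 257, 397, 398, 399, 400, 401, 402, 403]
404 [252, 253, 254, 255, 256, 257, 258, 397, 398, 399, 400, 401] [257, 258, 397, 398, 399,
[... 539 characters left out ...]
578, 36.06244659423828), 45.0)
scene 0.71 [317. 222. 348. 255.] ((332.064208984375, 237.47276306152344), (28.506877899169922, 32.12481689453125), 3.5763344764709473)
scene 0.71 [150. 188. 174. 215.] ((160.86727905273438, 200.00888061523438), (25.2772216796875, 25.676334381103516), 86.18592071533203)
top 0.97 [377. 250. 412. 284.] ((394.3235168457031, 265.70587158203125), (23.15230941772461, 31.041244506835938), 59.036251068115234)
top 0.72 [429. 297. 457. 335.] ((443.447509765625, 314.2229309082031), (22.04503631591797, 31.492908477783203), 13.240518569946289)
top 0.68 [312. 226. 334. 245.] ((322.47296142578125, 235.8378448486328), (15.289106369018555, 23.015857696533203), 80.53767395019531)
```

The slopes of both edges agree on a pure yaw of about +4.6° of the plate in the grip, with the rear edge about 17 mm behind the pad centre. I turn the tool by −4.6°, go to slot height in front of the mouth and check with the scene camera.

move_arm(targets=[[[0.3,0.2,1.5],[0.01,0,0.04]],[[0.7,0.2,3.1],[0.016,0,0.075]],[[0.7,0.2,3.1],[0.016,0,0.075]],[[0.7,0.2,3.1],[0.016,0,0.075]]])

```text
time_s: 10.52
tcp_pos: [0.4715, 0.0151, 0.0643]
eef_rot: [-180.0, 12.0, -179.5]
contact_force: [-0.6, 0.2, -0.2]
gripper_width: 0.064
gripper_force: 29.9
```

```bash
DY=-4.6 python3 goi.py -130 38 12; python3 w.py pics/w5.png
python3 - <<'E'
from plant import viewer
from h import *
w=np.load("w.npz");g=w["im"].min(2)
for c in (260,300,340,380):
    b=np.where(g[285:345,c]>120)[0]+285;print(c,b.min() if len(b) else 0,b.max() if len(b) else 0,end='; ')
for rr in (370,385,400):
    b=np.where(g[rr,225:420]>120)[0]+225;print(rr,b.tolist())
d=viewer.capture("scene");K,T=d["intrinsics"],d["camera_from_world"]
def rk(x,y,z):
    c,s=np.cos(np.radians(5)),np.sin(np.radians(5));return np.array([.598+c*x-s*y,.0256+s*x+c*y,.040+z])
im=d["image"][190:310,270:380].copy();S=5
big=cv2.resize(im,None,fx=S,fy=S,interpolation=2)
for x,y,z,col in [(-.057,-.0325,.040,(0,0,255)),(-.057,.0325,.040,(0,0,255)),(-.147,-.0325,.040,(0,255,255)),(-.147,.0325,.040,(0,255,255)),(-.035,-.0405,.05,(255,0,0)),(-.035,.0405,.05,(255,0,0)),(-.035,-.0405,.0,(0,255,0)),(-.035,.0405,.0,(0,255,0))]:
    p=(proj(K,T,rk(x,y,z))[0]-[270,190]+.5)*S;cv2.circle(big,tuple(int(v) for v in p),3,col,-1)
cv2.imwrite("pics/s5.png",big)
E
```

```text
10.525 [0.4715 0.0151 0.0643] [-180.    12.  -179.5] [  30.1    5.3  -52.2   15.3  -22.8 -133.3] w 0.064 29.9 [-0.6  0.2 -0.2] -> [0.4714 0.0143 0.0643] [ 0.02 -0.08 -0.  ] [ 0.    -0.001  0.002]
ik [  30.1    5.2  -52.3   15.4  -22.8 -133.4] 0.0
cam [0.365 0.014 0.203] look [ 0.472  0.004 -0.882]
260 311 323; 300 286 320; 340 306 318; 380 303 316; 370 [245, 246, 247, 248, 249, 250, 397, 398, 399, 400, 401, 402, 403]
385 [248, 249, 250, 251, 252, 253, 254, 397, 398, 399, 400, 401, 402]
400 [252, 253, 254, 255, 256, 257, 397, 398, 399, 400, 401, 402]
```

View pics/s5.png

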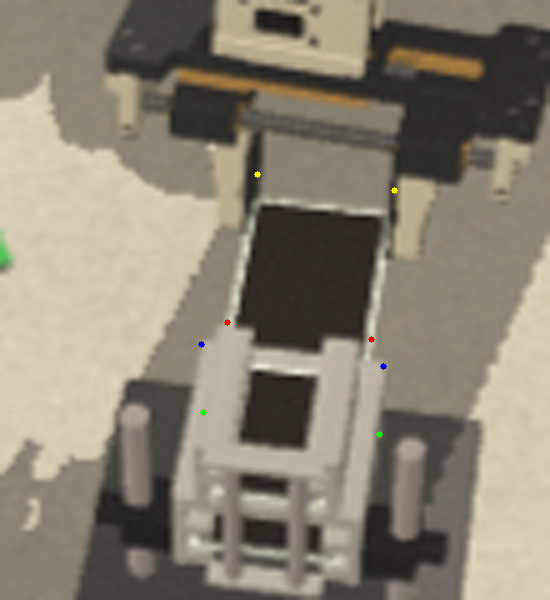

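The scene crop shows the plate level with and centred on the mouth. Its rear edge is at (258,203)–(385,213), about 12 mm further forward than I assumed, so the pads overlap the rear 14 mm and the front edge is about 10 mm short of the mouth. Its sides are parallel to the slot. I insert stepwise and watch the force.

```bash
DY=-4.6 python3 goi.py -105 37 12;DY=-4.6 python3 goi.py -70 37 12; DY=-4.6 python3 goi.py -48 37 12
```

```text
10.625 [0.4718 0.0153 0.0646] [ 180.    12.  -179.5] [  30.2    5.3  -52.2   15.4  -22.8 -133.4] w 0.0636 29.9 [ 0.2 -0.2 -0. ] -> [0.4963 0.0165 0.0633] [-2.37  0.09  0.64] [0.001 0.    0.001]
ik [  28.6    7.7  -49.1   14.4  -23.3 -130.9] 0.0
10.625 [0.4718 0.0153 0.0646] [ 180.    12.  -179.5] [  30.2    5.3  -52.2   15.4  -22.8 -133.4] w 0.0636 29.9 [ 0.2 -0.2 -0. ] -> [0.5312 0.0195 0.0633] [-5.78  0.37  1.36] [0.001 0.    0.001]
ik [  26.8   10.8  -44.4   12.8  -24.5 -127.6] 0.0
10.625 [0.4718 0.0153 0.0646] [ 180.    12.  -179.5] [  30.2    5.3  -52.2   15.4  -22.8 -133.4] w 0.0636 29.9 [ 0.2 -0.2 -0. ] -> [0.5531 0.0214 0.0633] [-7.93  0.54  1.82] [0.001 0.    0.001]
ik [  25.8   12.7  -41.4   12.   -25.5 -125.7] 0.0
```

move_arm(targets=[[[-0.6,0.0,0.2],[0,0,0]],[[-1.2,0.05,0.3],[0,0,0]],[[-1.8,0.1,0.5],[0,0,0]],[[-2.4,0.1,0.6],[0,0,0]],[[-2.4,0.1,0.6],[0,0,0]]])

```text
time_s: 11.25
tcp_pos: [0.4965, 0.0164, 0.0629]
eef_rot: [-180.0, 11.9, -179.6]
contact_force: [-0.1, 0.0, -0.0]
gripper_width: 0.0637
gripper_force: 29.9
```

```bash
DY=-4.6 python3 goi.py -70 37 12
```

```text
11.25 [0.4965 0.0164 0.0629] [-180.    11.9 -179.6] [  28.5    7.8  -49.    14.3  -23.3 -130.7] w 0.0637 29.9 [-0.1  0.  -0. ] -> [0.5312 0.0195 0.0633] [-3.41  0.29  0.67] [-0.    -0.001  0.001]
ik [  26.8   10.8  -44.4   12.8  -24.5 -127.6] 0.0
```

move_arm(targets=[[[-0.8,0.07,0.2],[0,0,0]],[[-1.6,0.14,0.3],[0,0,0]],[[-2.4,0.2,0.5],[0,0,0]],[[-3.2,0.27,0.65],[0,0,0]],[[-3.4,0.3,0.7],[0,0,0]]])

```text
time_s: 11.88
tcp_pos: [0.5313, 0.0197, 0.0631]
eef_rot: [-180.0, 11.9, -179.6]
contact_force: [0.9, 0.6, -1.4]
gripper_width: 0.064
gripper_force: 29.9
```

```bash
DY=-4.6 python3 goi.py -49 37 12
```

```text
11.875 [0.5313 0.0197 0.0631] [-180.    11.9 -179.6] [  26.8   10.9  -44.3   12.8  -24.6 -127.5] w 0.064 29.9 [ 0.9  0.6 -1.4] -> [0.5521 0.0213 0.0633] [-2.04  0.15  0.41] [-0.    -0.001  0.001]
ik [  25.8   12.6  -41.6   12.   -25.4 -125.8] 0.0
```

move_arm(targets=[[[-0.6,0.04,0.1],[0,0,0]],[[-1.2,0.1,0.25],[0,0,0]],[[-1.7,0.13,0.35],[0,0,0]],[[-2.0,0.15,0.4],[0,0,0]],[[-2.0,0.15,0.4],[0,0,0]]])

```text
time_s: 12.5
tcp_pos: [0.5498, 0.0209, 0.0629]
eef_rot: [-179.9, 11.8, -179.5]
contact_force: [-6.5, 2.6, 2.3]
gripper_width: 0.0639
gripper_force: 31.9
```

```bash
DY=-4.6 python3 goi.py -49 37 12
```

```text
12.5 [0.5498 0.0209 0.0629] [-179.9   11.8 -179.5] [  25.9   12.6  -41.6   11.9  -25.6 -125.7] w 0.0639 31.9 [-6.5  2.6  2.3] -> [0.5521 0.0213 0.0633] [-0.23  0.05  0.01] [-0.001 -0.003  0.001]
ik [  25.8   12.6  -41.6   12.   -25.4 -125.8] 0.0
```

move_arm(targets=[[[0.2,0,0],[0,0,0]],[[0.2,0,0],[0,0,0]],[[0.2,0,0],[0,0,0]],[[0.2,0,0],[0,0,0]]], jaw=7.8)

```text
time_s: 13.0
tcp_pos: [0.5493, 0.0213, 0.0631]
eef_rot: [-180.0, 12.0, -179.5]
contact_force: [-0.6, -0.7, 0.1]
gripper_width: 0.078
gripper_force: 0.0
```

```bash
DY=-4.6 python3 goi.py -95 37 12; python3 goi.py -95 31 12 0 0;python3 goi.py -58 31 12 0 0
```

```text
13.0 [0.5493 0.0213 0.0631] [-180.    12.  -179.5] [  26.    12.5  -41.9   12.   -25.3 -125.9] w 0.078 0.0 [-0.6 -0.7  0.1] -> [0.5063 0.0173 0.0633] [ 4.2  -0.36 -0.92] [ 0.    -0.001  0.001]
ik [  28.     8.6  -47.8   13.9  -23.6 -129.9] 0.0
13.0 [0.5493 0.0213 0.0631] [-180.    12.  -179.5] [  26.    12.5  -41.9   12.   -25.3 -125.9] w 0.078 0.0 [-0.6 -0.7  0.1] -> [0.5034 0.0173 0.071 ] [ 4.33 -0.36 -1.73] [-0.017 -0.001 -0.078]
ik [  27.7    7.6  -46.4   10.8  -25.2 -122.1] 0.0
13.0 [0.5493 0.0213 0.0631] [-180.    12.  -179.5] [  26.    12.5  -41.9   12.   -25.3 -125.9] w 0.078 0.0 [-0.6 -0.7  0.1] -> [0.5402 0.0205 0.071 ] [ 0.72 -0.07 -0.97] [-0.017 -0.001 -0.078]
ik [  25.9   10.9  -41.6    9.5  -26.6 -119. ] 0.0
```

move_arm(targets=[[[1.4,-0.1,-0.3],[0,0,0]],[[2.8,-0.24,-0.6],[0,0,0]],[[4.3,-0.36,-0.95],[-0.01,0,-0.04]],[[4.4,-0.36,-1.4],[-0.017,0,-0.078]],[[4.4,-0.36,-1.4],[-0.017,0,-0.078]]])

```text
time_s: 13.62
tcp_pos: [0.5025, 0.0172, 0.068]
eef_rot: [180.0, 12.0, -175.0]
contact_force: [0.2, -0.4, 0.6]
gripper_width: 0.0781
gripper_force: 0.0
```

move_arm(targets=[[[0,0,0],[0,0,0]],[[0,0,0],[0,0,0]],[[0,0,0],[0,0,0]],[[0,0,0],[0,0,0]],[[0,0,0],[0,0,0]]], jaw=0)

```text
time_s: 14.25
tcp_pos: [0.5031, 0.0172, 0.0674]
eef_rot: [180.0, 11.9, -175.0]
contact_force: [-0.1, -0.7, -0.2]
gripper_width: 0.0336
gripper_force: 0.0
```

```bash
python3 goi.py -70 26 12 0 0;python3 goi.py -56 26 12 0 0; python3 w.py pics/w6.png
python3 - <<'E'
from h import *
w=np.load("w.npz");g=w["im"]
for n,x,y,z in (("rear now -57",-.057,0,.034),("-50",-.05,0,.034),("home",-.04,0,.034),("stored slot1",-.04,0,.014),("L",-.057,-.0325,.034),("R",-.057,.0325,.034)):
    c,s=np.cos(np.radians(5)),np.sin(np.radians(5));print(n,proj(w["K"],w["T"],np.array([.598+c*x-s*y,.0256+s*x+c*y,.04+z])).round(0))
E
```

```text
14.25 [0.5031 0.0172 0.0674] [ 180.    11.9 -175. ] [  27.7    8.   -46.7   11.   -24.7 -122.2] w 0.0336 0.0 [-0.1 -0.7 -0.2] -> [0.5283 0.0195 0.066 ] [-2.44  0.01  0.66] [ 0.    -0.001  0.   ]
ik [  26.4   10.4  -43.6   10.3  -25.2 -120.3] 0.0
14.25 [0.5031 0.0172 0.0674] [ 180.    11.9 -175. ] [  27.7    8.   -46.7   11.   -24.7 -122.2] w 0.0336 0.0 [-0.1 -0.7 -0.2] -> [0.5422 0.0207 0.066 ] [-3.81  0.01  0.95] [ 0.    -0.001  0.   ]
ik [  25.7   11.6  -41.7    9.7  -25.8 -119.1] 0.0
cam [0.397 0.008 0.206] look [ 0.47   0.042 -0.882]
rear now -57 [[321. 384.]]
-50 [[321. 395.]]
home [[321. 410.]]
stored slot1 [[320. 377.]]
L [[247. 384.]]
R [[394. 384.]]
```

move_arm(targets=[[[-0.6,0,0.2],[0,0,0]],[[-1.2,0,0.3],[0,0,0]],[[-1.8,0,0.5],[0,0,0]],[[-2.4,0,0.65],[0,0,0]],[[-2.8,0,0.74],[0,0,0]]])

```text
time_s: 14.92
tcp_pos: [0.5324, 0.0198, 0.066]
eef_rot: [180.0, 11.9, -175.0]
contact_force: [0.6, -0.8, 0.6]
gripper_width: 0.0008
gripper_force: 0.0
```

```bash
python3 goi.py -49 26 12 0 0
```

```text
14.925 [0.5324 0.0198 0.066 ] [ 180.    11.9 -175. ] [  26.2   10.8  -42.9    9.9  -25.5 -119.7] w 0.0008 0.0 [ 0.6 -0.8  0.6] -> [0.5492 0.0213 0.066 ] [-1.65  0.    0.35] [ 0.    -0.001  0.   ]
ik [  25.4   12.2  -40.8    9.5  -26.1 -118.6] 0.0
```

Continue pushing in small steps until the force rises at the stop.

move_arm(targets=[[[-0.35,0,0.07],[0,0,0]],[[-0.7,0,0.15],[0,0,0]],[[-1.0,0,0.21],[0,0,0]],[[-1.2,0,0.25],[0,0,0]],[[-1.4,0,0.3],[0,0,0]]])

```text
time_s: 15.55
tcp_pos: [0.5463, 0.021, 0.066]
eef_rot: [180.0, 11.9, -175.0]
contact_force: [-0.9, 0.3, 0.7]
gripper_width: 0.0003
gripper_force: 0.4
```

move_arm(targets=[[[-0.1,0,0.02],[0,0,0]],[[-0.2,0,0.04],[0,0,0]],[[-0.25,0,0.05],[0,0,0]],[[-0.25,0,0.05],[0,0,0]]])

```text
time_s: 16.05
tcp_pos: [0.548, 0.021, 0.0659]
eef_rot: [-180.0, 11.9, -175.0]
contact_force: [-4.5, 1.2, 2.8]
gripper_width: 0.0005
gripper_force: 2.4
```

move_arm(targets=[[[-0.1,0,0.02],[0,0,0]],[[-0.15,0,0.03],[0,0,0]],[[-0.15,0,0.03],[0,0,0]]])

```text
time_s: 16.42
tcp_pos: [0.5481, 0.0207, 0.0655]
eef_rot: [-180.0, 11.7, -175.0]
contact_force: [-11.5, 1.8, 7.6]
gripper_width: 0.0004
gripper_force: 5.4
```

```bash
python3 goi.py -49 26 12 0 0; python3 goi.py -75 26 12 0 0
```

```text
16.425 [0.5481 0.0207 0.0655] [-180.    11.7 -175. ] [  25.4   12.3  -40.6    9.2  -26.4 -118.3] w 0.0004 5.4 [-11.5   1.8   7.6] -> [0.5492 0.0213 0.066 ] [-0.12  0.05 -0.02] [-0.001 -0.005 -0.   ]
ik [  25.4   12.2  -40.8    9.5  -26.1 -118.6] 0.0
16.425 [0.5481 0.0207 0.0655] [-180.    11.7 -175. ] [  25.4   12.3  -40.6    9.2  -26.4 -118.3] w 0.0004 5.4 [-11.5   1.8   7.6] -> [0.5233 0.0191 0.066 ] [ 2.43  0.05 -0.55] [-0.001 -0.005 -0.   ]
ik [  26.6    9.9  -44.3   10.4  -25.  -120.7] 0.0
```

The stop is stiff at the position expected for home. I retreat and rise, then check the plate's rear edge numerically.

move_arm(targets=[[[1.5,0,-0.3],[0,0,0]],[[3,0,-0.6],[0,0,0]],[[1.5,0,-6],[0,0,0]],[[0,0,-12],[0,0,0]],[[-1.5,0,-18],[0,0,0]]], jaw=8)

```text
time_s: 17.05
tcp_pos: [0.5269, 0.0192, 0.2474]
eef_rot: [180.0, 12.0, -175.0]
contact_force: [1.8, 1.0, 0.1]
gripper_width: 0.0449
gripper_force: 0.0
```

```bash
cat > chk.py <<'E'
# rear-edge check: sample brightness along projected rack-x lines at a given height
import sys
from plant import viewer,r
from h import *
d=viewer.capture("wrist");K,T,im=d["intrinsics"],d["camera_from_world"],d["image"];cv2.imwrite(sys.argv[1],im);np.savez("w.npz",K=K,T=T,im=im)
c,s=np.cos(np.radians(5)),np.sin(np.radians(5));rk=lambda x,y,z:np.array([.598+(c*x-s*y)/1e3,.0256+(s*x+c*y)/1e3,.04+z/1e3])
g=cv2.cvtColor(im,6)
print(r.get_state()["tcp_pos"].round(4))
for z,x0,x1 in ((34,-62,-28),(74,-42,-8)):
    for y in (-15,0,15):
        v=[]
        for x in range(x0,x1,2):
            p=proj(K,T,rk(x,y,z))[0];v.append(int(g[int(round(p[1])),int(round(p[0]))]) if 0<=p[1]<480 else -1)
        print(z,y,"x",x0,"..step2",v,proj(K,T,rk(x0,y,z)).round(0),proj(K,T,rk(x1,y,z)).round(0))
E
python3 chk.py pics/w7.png
```

```text
[0.5311 0.0199 0.257 ]
34 -15 x -62 ..step2 [74, 75, 74, 74, 76, 98, 138, 163, 146, 101, 76, 121, 145, 142, 120, 77, 89] [[301. 179.]] [[302. 218.]]
34 0 x -62 ..step2 [75, 74, 75, 74, 77, 98, 140, 163, 146, 102, 77, 120, 146, 143, 118, 76, 89] [[320. 179.]] [[320. 218.]]
34 15 x -62 ..step2 [75, 75, 73, 75, 74, 98, 140, 163, 146, 104, 77, 121, 145, 141, 116, 73, 91] [[339. 179.]] [[338. 218.]]
74 -15 x -42 ..step2 [175, 181, 182, 184, 196, 203, 187, 166, 131, 57, 63, 82, 111, 132, 145, 155, 155] [[300. 224.]] [[301. 264.]]
74 0 x -42 ..step2 [171, 179, 179, 184, 196, 203, 185, 167, 134, 61, 50, 50, 49, 52, 47, 49, 50] [[320. 224.]] [[320. 264.]]
74 15 x -42 ..step2 [174, 182, 181, 185, 194, 202, 183, 165, 132, 60, 52, 56, 61, 66, 69, 70, 71] [[341. 224.]] [[340. 264.]]
```

```bash
python3 - <<'E'
from h import *
w=np.load("w.npz");K,T=w["K"],w["T"]
c,s=np.cos(np.radians(5)),np.sin(np.radians(5));rk=lambda x,y,z:np.array([.598+(c*x-s*y)/1e3,.0256+(s*x+c*y)/1e3,.04+z/1e3])
pr=lambda x,z:proj(K,T,rk(x,0,z))[0,1]
r0,r1=pr(-62,34),pr(-28,34)
for x,z in ((-40,10),(-40,14),(-40,30),(-40,34),(-35,42),(-35,50)): print(x,z,"param",round(-62+34*(pr(x,z)-r0)/(r1-r0),1))
E
python3 go.py 0.438 0.252 .13 196.5 12
```

```text
-40 10 param -49.5
-40 14 param -47.9
-40 30 param -41.4
-40 34 param -39.6
-35 42 param -31.1
-35 50 param -27.3
17.1 [0.5311 0.0199 0.257 ] [ 179.91   12.67 -174.89] [  26.7   -2.3  -26.6    5.6  -53.9 -114.4] [ 9.81 23.93 10.85] [-0.041  0.012 -0.194]
```

The wide plate is home: its rear edge sits level with or slightly inside that of the stored plate. Next I hover over the narrow plate with the tool vertical.

```bash
python3 go.py 0.428 0.249 .2 196.3 0
```

```text
17.1 [0.5311 0.0199 0.257 ] [ 179.91   12.67 -174.89] [  26.7   -2.3  -26.6    5.6  -53.9 -114.4] [ 9.27 23.73  3.79] [-0.02   0.221 -0.194]
```

move_arm(targets=[[[9.3,23.7,3.8],[-0.02,0.221,-0.194]],[[9.3,23.7,3.8],[-0.02,0.221,-0.194]],[[9.3,23.7,3.8],[-0.02,0.221,-0.194]],[[9.3,23.7,3.8],[-0.02,0.221,-0.194]],[[9.3,23.7,3.8],[-0.02,0.221,-0.194]]], jaw=7.5)

```text
time_s: 17.73
tcp_pos: [0.4221, 0.2503, 0.1879]
eef_rot: [180.0, -0.8, -163.6]
contact_force: [0.6, -0.5, -0.0]
gripper_width: 0.0747
gripper_force: 0.0
```

move_arm(targets=[[[0,0,0],[0,0,0]],[[0,0,0],[0,0,0]]])

```text
time_s: 17.98
tcp_pos: [0.4246, 0.2473, 0.1893]
eef_rot: [179.9, -0.7, -163.9]
contact_force: [-0.3, -0.5, 1.1]
gripper_width: 0.0751
gripper_force: 0.0
```

```bash
python3 w.py pics/w8.png narrow_plate_mid
python3 - <<'E'
from h import *
w=np.load("w.npz");K,T=w["K"],w["T"];print(proj(K,T,[.4565,.2577,.046]))
E
python3 go.py 0.428 0.249 .2 196.3 0
```

```text
cam [0.354 0.226 0.348] look [ 0.256  0.076 -0.964]
narrow_plate_mid []
[[321.31665574 265.50767291]]
18.075 [0.4248 0.2472 0.1893] [ 179.91   -0.73 -163.92] [  52.7    5.3  -24.3   -0.6  -60.9 -126.4] [-0.35  0.08 -1.07] [ 0.002 -0.013 -0.004]
```

```bash
for t in 50 60 75 90; do python3 c.py 0.046 321 262 60 $t; done
python3 - <<'E'
from h import *
w=np.load("w.npz");g=w["im"].max(2)
print(g[262,270:372:3].tolist());print(g[200:330:4,321].tolist())
E
```

```text
[    0     0   120   120 14310]
((455.3800048828125, 256.8142395019531), (95.9262924194336, 94.5190658569336), 16.067489624023438)
[  37   24   49   77 3730]
((455.972412109375, 258.00189208984375), (62.01524353027344, 36.85054016113281), 17.085872650146484)
[  36   24   50   78 3785]
((456.20257568359375, 257.80706787109375), (62.36650085449219, 37.358299255371094), 17.085880279541016)
[  36   23   51   79 3924]
((455.99957275390625, 258.0225830078125), (63.02063751220703, 38.03734588623047), 16.07334327697754)
[107, 106, 107, 104, 105, 99, 136, 152, 189, 85, 53, 52, 53, 52, 52, 53, 53, 54, 54, 51, 52, 54, 53, 53, 52, 52, 163, 225, 224, 181, 153, 151, 152, 155]
[154, 152, 155, 215, 220, 209, 146, 56, 56, 56, 54, 53, 54, 52, 52, 52, 53, 52, 51, 51, 51, 50, 51, 51, 52, 53, 132, 125, 126, 120, 139, 128, 98]
```

```bash
python3 go.py 0.4331 0.2511 .07 196.5 0;python3 go.py 0.4331 0.2511 .03 196.5 0
```

```text
18.075 [0.4248 0.2472 0.1893] [ 179.91   -0.73 -163.92] [  52.7    5.3  -24.3   -0.6  -60.9 -126.4] [-1.06  0.12 11.92] [ 0.002 -0.013 -0.007]
18.075 [0.4248 0.2472 0.1893] [ 179.91   -0.73 -163.92] [  52.7    5.3  -24.3   -0.6  -60.9 -126.4] [-1.11  0.12 15.92] [ 0.002 -0.013 -0.007]
```

move_arm(targets=[[[-1.1,0.1,5],[0.002,-0.013,-0.007]],[[-1.1,0.1,10],[0.002,-0.013,-0.007]],[[-1.1,0.12,11.9],[0.002,-0.013,-0.007]],[[-1.1,0.12,11.9],[0.002,-0.013,-0.007]],[[-1.1,0.12,11.9],[0.002,-0.013,-0.007]]])

```text
time_s: 18.7
tcp_pos: [0.4338, 0.2522, 0.0709]
eef_rot: [-180.0, 0.1, -163.5]
contact_force: [-0.1, 0.3, -1.1]
gripper_width: 0.0751
gripper_force: 0.0
```

```bash
python3 go.py 0.4331 0.2511 .03 196.5 0
```

```text
18.7 [0.4338 0.2522 0.0709] [-1.8000e+02  6.0000e-02 -1.6346e+02] [ 5.270e+01  1.370e+01 -3.250e+01  1.000e-01 -4.380e+01 -1.262e+02] [ 0.1  -0.09  4.09] [-0.     0.001  0.001]
```

move_arm(targets=[[[0.1,-0.08,2],[0,0,0]],[[0.1,-0.08,4.1],[0,0,0]],[[0.1,-0.08,4.1],[0,0,0]],[[0.1,-0.08,4.1],[0,0,0]]])

```text
time_s: 19.2
tcp_pos: [0.4329, 0.2517, 0.0302]
eef_rot: [180.0, 0.1, -163.4]
contact_force: [-0.2, -0.3, 0.5]
gripper_width: 0.075
gripper_force: 0.0
```

move_arm(targets=[[[0,0,0],[0,0,0]],[[0,0,0],[0,0,0]],[[0,0,0],[0,0,0]],[[0,0,0],[0,0,0]],[[0,0,0],[0,0,0]]], jaw=3.5, squeeze=25)

```text
time_s: 19.82
tcp_pos: [0.4322, 0.2511, 0.0289]
eef_rot: [-180.0, -0.0, -163.4]
contact_force: [-0.4, 0.0, 2.6]
gripper_width: 0.0444
gripper_force: 25.0
```

```bash
python3 goi.py -110 110 0
```

```text
19.825 [0.4322 0.2511 0.0289] [-180.    -0.  -163.4] [  52.7   17.2  -35.1    0.   -37.8 -126.2] w 0.0444 25.0 [-0.4  0.   2.6] -> [0.4884 0.016  0.136 ] [  1.33 -24.14 -10.69] [-0.001 -0.     0.202]
ik [  25.     7.7  -29.6   -0.   -52.7 -110. ] 0.0
```

move_arm(targets=[[[0,0,-3],[0,0,0]],[[0,0,-8],[0,0,0]],[[0.3,-5,-10.7],[0,0,0.06]],[[0.6,-10.5,-10.7],[0,0,0.12]],[[0.9,-16,-10.7],[0,0,0.16]]])

```text
time_s: 20.45
tcp_pos: [0.4694, 0.094, 0.1365]
eef_rot: [-180.0, 0.0, -172.6]
contact_force: [1.0, -0.0, -0.1]
gripper_width: 0.0443
gripper_force: 25.0
```

move_arm(targets=[[[0.2,-4,0],[0,0,0.03]],[[0.4,-8.1,0],[0,0,0.042]],[[0.4,-8.1,0],[0,0,0.042]],[[0.4,-8.1,0],[0,0,0.042]]])

```text
time_s: 20.95
tcp_pos: [0.4757, 0.0143, 0.1359]
eef_rot: [-180.0, -0.0, -175.0]
contact_force: [-0.2, 1.0, 0.1]
gripper_width: 0.0441
gripper_force: 25.0
```

```bash
python3 goi.py -110 76 0; python3 w.py pics/w9.png narrow_plate_mid
python3 - <<'E'
from h import *
from plant import r
w=np.load("w.npz");im=w["im"];K,T=w["K"],w["T"];g=im.min(2);M=im.max(2)
s=r.get_state();R0=R.from_euler('xyz',s["eef_rot"],degrees=True);yaw=np.radians(s["eef_rot"][2]+180)
u=np.array([np.cos(yaw),np.sin(yaw),0]);v=np.array([-u[1],u[0],0]);gp=s["tcp_pos"]-R0.apply([0,0,.014])
for a,b,z in ((-.011,-.0225,.002),(-.011,.0225,.002),(-.011,0,.002),(-.011,0,-.002),(.03,-.0225,.002),(.03,.0225,.002)): print(a,b,z,proj(K,T,gp+u*a+v*b+[0,0,z]).round(1))
for c in range(260,385,10):
    b=np.where(g[240:345,c]>125)[0]+240;print(c,(b.min(),b.max(),len(b)) if len(b) else 0,end='; ')
print()
for rr in (310,318,370,385,400):
    print(rr,M[rr,240:400:2].tolist())
E
```

```text
20.95 [0.4757 0.0143 0.1359] [-180.   -0. -175.] [  25.5    6.5  -31.1    0.   -52.5 -110.6] w 0.0441 25.0 [-0.2  1.   0.1] -> [0.4884 0.016  0.102 ] [-1.28  0.06  3.39] [-0.001 -0.    -0.001]
ik [  25.    10.1  -32.    -0.   -47.9 -110. ] 0.0
cam [0.401 0.008 0.293] look [ 0.278  0.024 -0.96 ]
narrow_plate_mid [(0.9, [378.5, 319.5])]
-0.011 -0.0225 0.002 [[261.3 296.7]]
-0.011 0.0225 0.002 [[383.6 296.6]]
-0.011 0 0.002 [[322.4 296.6]]
-0.011 0 -0.002 [[322.3 292.2]]
0.03 -0.0225 0.002 [[265.5 392.1]]
0.03 0.0225 0.002 [[379.3 392. ]]
260 0; 270 (np.int64(296), np.int64(305), 10); 280 (np.int64(296), np.int64(305), 10); 290 (np.int64(296), np.int64(305), 10); 300 (np.int64(284), np.int64(305), 12); 310 (np.int64(295), np.int64(304), 10); 320 (np.int64(295), np.int64(304), 10); 330 (np.int64(295), np.int64(304), 10); 340 (np.int64(295), np.int64(304), 10); 350 (np.int64(295), np.int64(304), 10); 360 (np.int64(295), np.int64(304), 10); 370 (np.int64(295), np.int64(304), 10); 380 0; 
310 [132, 128, 126, 91, 41, 40, 37, 38, 40, 33, 98, 185, 191, 162, 68, 50, 51, 52, 53, 51, 51, 51, 51, 
[... 889 characters left out ...]
 43, 47, 46, 46]
385 [48, 47, 47, 49, 44, 28, 55, 71, 72, 94, 114, 113, 194, 229, 246, 186, 48, 45, 43, 45, 46, 45, 47, 43, 46, 45, 46, 45, 45, 43, 44, 46, 47, 46, 45, 44, 46, 46, 45, 47, 44, 45, 46, 47, 47, 45, 44, 46, 46, 44, 47, 45, 46, 46, 45, 46, 44, 49, 43, 45, 45, 46, 46, 48, 44, 162, 244, 230, 200, 120, 113, 112, 113, 109, 61, 37, 44, 48, 44, 46]
400 [74, 74, 75, 75, 74, 75, 75, 85, 113, 116, 114, 113, 157, 225, 234, 206, 75, 44, 46, 47, 44, 45, 46, 45, 45, 44, 44, 45, 45, 46, 45, 43, 45, 44, 44, 46, 46, 42, 46, 46, 43, 44, 44, 46, 43, 47, 45, 44, 44, 43, 44, 46, 43, 48, 45, 45, 45, 44, 46, 44, 47, 45, 44, 46, 52, 195, 233, 228, 190, 134, 122, 115, 114, 115, 114, 112, 84, 77, 75, 75]
```

The narrow plate sits straight in the grip (yaw about 0.3°), with its rear edge 9.5 mm behind the pad centre. I lower to slot 4 height and insert.

move_arm(targets=[[[0,0,1.7],[0,0,0]],[[-0.5,0.05,3.4],[0,0,0]],[[-1.3,0.06,3.4],[0,0,0]],[[-1.3,0.06,3.4],[0,0,0]],[[-1.3,0.06,3.4],[0,0,0]]])

```text
time_s: 21.68
tcp_pos: [0.4889, 0.0164, 0.1025]
eef_rot: [-180.0, 0.0, -175.0]
contact_force: [0.1, -0.3, -0.2]
gripper_width: 0.0447
gripper_force: 25.0
```

```bash
python3 goi.py -62 76 0; python3 goi.py -29 76 0
```

```text
21.675 [0.4889 0.0164 0.1025] [-180.    0. -175.] [  25.    10.1  -32.     0.   -47.9 -110. ] w 0.0447 25.0 [ 0.1 -0.3 -0.2] -> [0.5362 0.0202 0.102 ] [-4.75 -0.04  0.06] [-0.     0.001  0.   ]
ik [  23.1   14.3  -26.2   -0.   -49.4 -108.1] 0.0
21.675 [0.4889 0.0164 0.1025] [-180.    0. -175.] [  25.    10.1  -32.     0.   -47.9 -110. ] w 0.0447 25.0 [ 0.1 -0.3 -0.2] -> [0.5691 0.0231 0.102 ] [-8.05 -0.04  0.06] [-0.     0.001  0.   ]
ik [  22.    17.1  -22.1   -0.   -50.7 -107. ] 0.0
```

move_arm(targets=[[[-1.5,0,0],[0,0,0]],[[-3,0,0],[0,0,0]],[[-3.8,0,0],[0,0,0]],[[-4.4,0,0],[0,0,0]],[[-4.8,0,0],[0,0,0]]])

```text
time_s: 22.3
tcp_pos: [0.5366, 0.0202, 0.1018]
eef_rot: [-180.0, -0.0, -175.0]
contact_force: [0.6, 1.6, -0.0]
gripper_width: 0.0442
gripper_force: 25.0
```

move_arm(targets=[[[-0.7,0,0],[0,0,0]],[[-1.4,0,0],[0,0,0]],[[-2.1,0,0],[0,0,0]],[[-2.6,0,0],[0,0,0]],[[-2.6,0,0],[0,0,0]]])

```text
time_s: 22.92
tcp_pos: [0.5626, 0.0225, 0.1019]
eef_rot: [-180.0, -0.0, -175.0]
contact_force: [-0.6, 0.8, -0.8]
gripper_width: 0.0443
gripper_force: 25.0
```

```bash
python3 goi.py -29 76 0
```

```text
22.925 [0.5626 0.0225 0.1019] [-180.   -0. -175.] [  22.2   16.6  -23.     0.   -50.4 -107.3] w 0.0443 25.0 [-0.6  0.8 -0.8] -> [0.5691 0.0231 0.102 ] [-0.65 -0.   -0.01] [-0.001 -0.    -0.   ]
ik [  22.    17.1  -22.1   -0.   -50.7 -107. ] 0.0
```

move_arm(targets=[[[-0.3,0,0],[0,0,0]],[[-0.5,0,0],[0,0,0]],[[-0.5,0,0.2],[0,0,0]],[[-0.5,0,0.3],[0,0,0]],[[-0.5,0,0.3],[0,0,0]]])

```text
time_s: 23.55
tcp_pos: [0.5675, 0.023, 0.0995]
eef_rot: [-180.0, 0.0, -175.0]
contact_force: [-2.1, 0.8, 4.5]
gripper_width: 0.0442
gripper_force: 25.0
```

move_arm(targets=[[[0,0,0],[0,0,0]],[[0,0,0],[0,0,0]],[[0,0,0],[0,0,0]]], jaw=5.6)

```text
time_s: 23.92
tcp_pos: [0.5672, 0.0229, 0.0988]
eef_rot: [-180.0, -0.0, -175.0]
contact_force: [0.3, 0.4, -0.6]
gripper_width: 0.0556
gripper_force: 0.0
```

```bash
python3 goi.py -80 76 0; python3 goi.py -75 66 0 0 0
```

```text
23.925 [0.5672 0.0229 0.0988] [-180.   -0. -175.] [  22.1   17.2  -22.6    0.   -50.2 -107.1] w 0.0556 0.0 [ 0.3  0.4 -0.6] -> [0.5183 0.0186 0.102 ] [ 4.91 -0.   -0.32] [-0.001 -0.     0.   ]
ik [  23.8   12.8  -28.4   -0.   -48.8 -108.8] 0.0
23.925 [0.5672 0.0229 0.0988] [-180.   -0. -175.] [  22.1   17.2  -22.6    0.   -50.2 -107.1] w 0.0556 0.0 [ 0.3  0.4 -0.6] -> [0.5233 0.0191 0.106 ] [ 4.41 -0.   -0.72] [-0.001 -0.     0.   ]
ik [  23.6   12.9  -27.6   -0.   -49.5 -108.6] 0.0
```

move_arm(targets=[[[1.5,0,0],[0,0,0]],[[3,0,-0.3],[0,0,0]],[[4.4,0,-0.7],[0,0,0]],[[4.4,0,-0.7],[0,0,0]]])

```text
time_s: 24.42
tcp_pos: [0.5227, 0.0192, 0.1069]
eef_rot: [-180.0, 0.1, -175.0]
contact_force: [0.1, 0.6, 0.4]
gripper_width: 0.0559
gripper_force: 0.0
```

move_arm(targets=[[[0,0,0],[0,0,0]],[[0,0,0],[0,0,0]],[[0,0,0],[0,0,0]],[[0,0,0],[0,0,0]],[[0,0,0],[0,0,0]]], jaw=0)

```text
time_s: 25.05
tcp_pos: [0.5235, 0.0191, 0.1058]
eef_rot: [-180.0, -0.0, -175.0]
contact_force: [0.7, 0.5, -0.2]
gripper_width: 0.0114
gripper_force: 0.0
```

move_arm(targets=[[[-0.6,0,0],[0,0,0]],[[-1.2,0,0],[0,0,0]],[[-1.7,0,0],[0,0,0]],[[-2.2,0,0],[0,0,0]],[[-2.6,0,0],[0,0,0]]])

```text
time_s: 25.68
tcp_pos: [0.5496, 0.0214, 0.1059]
eef_rot: [-180.0, -0.0, -175.0]
contact_force: [-0.3, 0.8, 0.6]
gripper_width: 0.0004
gripper_force: 0.2
```

```bash
python3 goi.py -30 66 0 0 0
```

```text
25.675 [0.5496 0.0214 0.1059] [-180.   -0. -175.] [  22.7   15.3  -24.3    0.   -50.5 -107.7] w 0.0004 0.2 [-0.3  0.8  0.6] -> [0.5681 0.023  0.106 ] [-1.86 -0.   -0.02] [-0.001 -0.001  0.   ]
ik [  22.    16.8  -22.    -0.   -51.2 -107. ] 0.0
```

move_arm(targets=[[[-0.4,0,0],[0,0,0]],[[-0.8,0,0],[0,0,0]],[[-1.1,0,0],[0,0,0]],[[-1.4,0,0],[0,0,0]],[[-1.6,0,0],[0,0,0]]])

```text
time_s: 26.3
tcp_pos: [0.5655, 0.0228, 0.106]
eef_rot: [-180.0, -0.0, -175.0]
contact_force: [-0.0, -0.0, 1.1]
gripper_width: 0.0003
gripper_force: 0.2
```

move_arm(targets=[[[-0.1,0,0],[0,0,0]],[[-0.2,0,0],[0,0,0]],[[-0.25,0,0],[0,0,0]],[[-0.25,0,0],[0,0,0]]])

```text
time_s: 26.8
tcp_pos: [0.5664, 0.0228, 0.1059]
eef_rot: [-179.9, -0.1, -175.0]
contact_force: [-5.6, 0.9, 4.1]
gripper_width: 0.0005
gripper_force: 3.0
```

move_arm(targets=[[[-0.1,0,0],[0,0,0]],[[-0.2,0,0],[0,0,0]],[[-0.2,0,0],[0,0,0]]])

```text
time_s: 27.18
tcp_pos: [0.5666, 0.0227, 0.1057]
eef_rot: [-179.9, -0.3, -175.0]
contact_force: [-11.9, 1.8, 9.5]
gripper_width: 0.0006
gripper_force: 6.1
```

```bash
python3 goi.py -30 66 0 0 0
```

```text
27.175 [0.5666 0.0227 0.1057] [-179.9   -0.3 -175. ] [  22.    16.9  -21.9   -0.   -51.5 -107. ] w 0.0006 6.1 [-11.9   1.8   9.5] -> [0.5681 0.023  0.106 ] [-0.16  0.02 -0.03] [-0.001 -0.006 -0.   ]
ik [  22.    16.8  -22.    -0.   -51.2 -107. ] 0.0
```

Stiff stop. I retreat and look from the same kind of oblique view that showed all the edges before.

move_arm(targets=[[[1.5,0,0],[0,0,0]],[[3,0,0],[0,0,0]],[[3,0,-5],[0,0,0]],[[3,0,-10],[0,-0.12,0]],[[2.5,0,-14],[0,-0.24,0]]], jaw=8)

```text
time_s: 27.8
tcp_pos: [0.5453, 0.0213, 0.2484]
eef_rot: [180.0, 14.1, -175.0]
contact_force: [0.3, 0.3, 0.8]
gripper_width: 0.0447
gripper_force: 0.0
```

move_arm(targets=[[[0,0,0],[0,0,0]],[[0,0,0],[0,0,0]]])

```text
time_s: 28.05
tcp_pos: [0.5442, 0.0211, 0.2459]
eef_rot: [-180.0, 13.7, -175.0]
contact_force: [0.9, -0.2, 0.5]
gripper_width: 0.0651
gripper_force: 0.0
```

```bash
python3 chk.py pics/w10.png | cut -c1-150
python3 - <<'E'
from h import *
w=np.load("w.npz");K,T=w["K"],w["T"]
c,s=np.cos(np.radians(5)),np.sin(np.radians(5));rk=lambda x,y,z:np.array([.598+(c*x-s*y)/1e3,.0256+(s*x+c*y)/1e3,.04+z/1e3])
pr=lambda x,z:proj(K,T,rk(x,0,z))[0,1]
for Z,a,b,L in ((34,-62,-28,((-40,10),(-40,30))),(74,-42,-8,((-20,50),(-20,54),(-20,70),(-20,74)))):
    for x,z in L: print(x,z,"param",round(a+(b-a)*(pr(x,z)-pr(a,Z))/(pr(b,Z)-pr(a,Z)),1))
im=cv2.imread("pics/w10.png");p=proj(K,T,rk(-20,0,60))[0].astype(int);x0,y0=p[0]-100,max(0,p[1]-80)
cv2.imwrite("pics/w10z.png",cv2.resize(im[y0:y0+150,x0:x0+200],None,fx=4,fy=4,interpolation=2));print(x0,y0)
E
```

```text
[0.5444 0.0211 0.2452]
34 -15 x -62 ..step2 [74, 73, 71, 73, 73, 88, 192, 171, 69, 47, 118, 183, 126, 49, 50, 96, 126] [[300. 152.]] [[301. 193.]]
34 0 x -62 ..step2 [73, 72, 72, 73, 72, 87, 192, 171, 70, 48, 122, 184, 128, 44, 49, 96, 125] [[320. 152.]] [[320. 193.]]
34 15 x -62 ..step2 [73, 71, 74, 71, 73, 88, 191, 170, 71, 48, 121, 182, 126, 47, 50, 96, 125] [[340. 152.]] [[339. 193.]]
74 -15 x -42 ..step2 [178, 177, 176, 176, 209, 225, 122, 46, 46, 48, 182, 205, 112, 44, 48, 57, 93] [[298. 198.]] [[300. 240.]]
74 0 x -42 ..step2 [174, 174, 173, 172, 209, 224, 124, 46, 49, 52, 159, 182, 107, 46, 49, 49, 47] [[320. 198.]] [[320. 240.]]
74 15 x -42 ..step2 [176, 175, 177, 177, 211, 224, 119, 46, 48, 53, 162, 185, 107, 46, 49, 49, 49] [[341. 198.]] [[340. 240.]]
-40 10 param -48.6
-40 30 param -41.2
-20 50 param -31.5
-20 54 param -29.6
-20 70 param -21.7
-20 74 param -19.6
219 136
```

View pics/w10z.png

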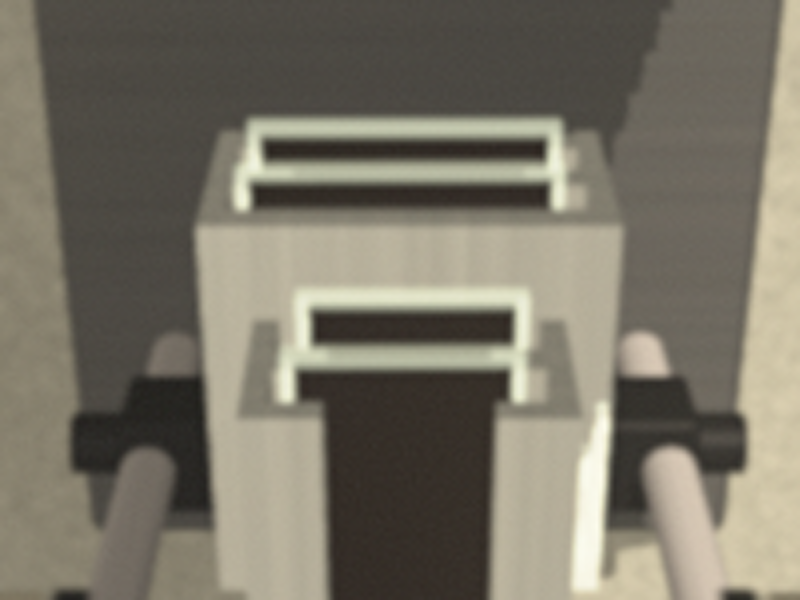

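The last picture shows both new plates square in slots 2 and 4. Their rear edges line up with the stored plates, which are still in place. I hand in.

```bash
python3 -c "
from plant import r
print(r.close_job())"
```

```text
the job is handed in; nothing more can be done
None
```

Both plates are stored: the wide one in slot 2 and the narrow one in slot 4, each pushed to a firm stop at its home position, and I handed the job in at about 28 s; the system returned no verdict.

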